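# Jack up the flap section at its marked lug

### The arm

A 7-joint arm with a two-finger parallel gripper is mounted at the origin on the work surface. World frame = base frame: x ahead of the robot, y to its left, z up, the work surface at z = 0. Lengths are in m, angles in rad, forces in N, time in s.
With the tool pointing down it reaches from about 0.425 to 0.925 m from the base axis. Payload 6.8 kg.
Tool frame: the origin (TCP) lies on the centre line of the jaws, within the pads' length; the fingertips stand 25 mm ahead of it and the grasp point (between the pads) lies 6 mm ahead of it (arm.finger_overhang is the distance from the TCP to the fingertips, in m); z points along the fingers, y is the line along which they close (so a half turn about z gives the same grasp; the last joint's range is limited). The gripper opens to 85 mm and grips with 20 to 120 N. Pads are 22 mm wide; open, the fingers measure 114 mm over their backs; the gripper's body (76 mm by 85 mm) begins 54 mm behind the grasp point. The pads swing forward as they close: fully open they stand 13 mm farther back than shut.
Start: joints at [1.173, 0.477, 0.022, 1.555, -0.011, 1.109, -0.083], TCP at [0.193, -0.647, 0.217] pointing down, gripper open.
Joint ranges: [-2.96, 2.96], [-0.34, 2.1], [-1.41, 1.46], [0.24, 2.44], [-1.37, 4.51], [0.17, 1.92], [-2.96, 2.96]. Speed limits (rad/s): [2.39, 2.39, 3.14, 3.14, 3.14, 3.14, 3.14].

### API

Orientations are given as a 3x3 rotation matrix whose columns are the frame's x, y, z axes.
In Python, from cell import arm gives the robot as it stands. The module is installed in compiled form; this text tells all that it offers.
- The arm moves only by the tool servo_tool, never from a script. Its argument "steps" is a list of rows, each an object of numbers: "dx", "dy", "dz": the shift along the tool's x, y, z in mm; "ax", "ay", "az": the turn, a rotation vector about the tool's x, y, z in degrees; "jaw": the opening, from 0 (shut) to 1 (fully open). In form: [{"dx": .., "dy": .., "dz": .., "ax": .., "ay": .., "az": .., "jaw": ..}, ...]. A call has exactly 8 rows; each row shifts and turns the commanded pose from where the row before left it, along the tool's axes as they then stand; what a row does not reach is not made up. A row lasts 1/12 s, in which the tool goes at most 41.7 mm and 7.16 degrees, less where a joint would pass 70% of its speed; a pose out of reach is approached as far as the arm can. A call is refused whole if a number of a shift passes 41.7 or a number of a turn 7.16, either way. A call with a gripper value outside its range is refused whole. The fingers move at their own pace and stop on an object; the grip force is fixed at half the most. Time passes only in rows, so rows that do not move let the fingers close, or fill a call up. It gives the time, the measured TCP pose, the force, the opening and the grip force at its end, in the units of the state.
- arm.state(): the state, without advancing time (a new reading comes with each control period).
- arm.camera(name): name is "scene" or "top"; returns a dict with "image" (384x512x3 uint8, blue, green, red), "camera_matrix" (3x3 intrinsics, pixels), "k1" (the pictures are not rectified: a ray, as slopes to the right and down, at radius r is drawn at 1 + k1 r^2 times it, then the intrinsics apply), "world_from_camera" (4x4, takes a point from camera to world coordinates). Camera axes: x right, y down, z forward; pixel columns grow to the right and rows downward; lengths in m; the calibration is good to about 2 mm. A picture is of the moment at which its call begins. There is no depth.
- arm.job_done(): hands the job in; it is judged then, once.
The state is a dict: "t": time; "qpos": joint angles; "dq": joint speeds; "tau": joint torques, N m; "tcp_pos": TCP position; "ee_rot": TCP orientation; "contact_force": force on the tool from outside, world axes, zero at the start; "ft_torque": the same for the moment, N m; "width": finger opening in m; "finger_force": force on a finger pad.
Only numpy, scipy, OpenCV 4.12 (cv2) and the standard library are available. Lean on these libraries where they do the work, as an engineer would, in place of code of your own. Each camera call takes 0.05 s, during which the arm holds its last target. There are 200 camera calls.

### The job

Press the orange pad fully home into the steel cup of the small blue lever jack, then carry the jack over and set it flat on the bench with the pad centred under the orange-marked lug of the cream flap, and let go of it. Pump the red handle all the way down once to bed the pad in and let it spring right back up, then push it all the way down again and finish while still holding it down, so that the flap stays raised on the pad alone. Keep the robot off the flap and its stand, and leave the other things on the bench where they are.

Things in the scene. Friction and masses are not known exactly. Their poses are not given: they have to be found in the camera images.
- pad_center (a point): centre (half-way up) of the loose orange pad: an upright round plastic cylinder, 30 mm in diameter, 40 mm high, 35 g, its foot chamfered; its z axis is its own axis. Its foot is 20 mm below this point. It stands on the bench at the start.
- saddle_floor (a point): centre of the floor of the jack's round steel cup (saddle); pocket 33 mm in diameter, 10 mm deep, cup 48 mm outside: a pad fully home stands 30 mm out of it, its centre 20 mm above this point. Axes as the jack's. 45 mm above the bench with the handle up; rises 0.08 m per rad of the handle (36 mm in a full stroke).
- jack_fin (a point): grip point on the jack's upright blue fin, 90 mm above the jack's underside, 15 mm below the fin's top; fin 36 mm long (jack's x), 12 mm thick (y). Jack loose, about 0.9 kg, balanced near the fin; base plate 84 mm wide from 155 mm behind the fin to 105 mm ahead. Jack's x points from handle to cup, z up; cup's axis 70 mm ahead of the fin, handle's hinge 35 mm behind it.
- pump (a joint): angle of the jack's pump handle (rad): 0 = up, 0.45 = fully down at its stop. A spring brings it back up when let go; pushing down at the plate takes about 3 N at the top and up to about 10 N at the bottom with the flap's weight on.
- pump_hinge (a point): the axis of the pump handle on the jack (along the jack's y), 62 mm above the bench. This point's axes turn with the handle and equal the jack's at joint value 0.
- pump_plate (a point): centre of the top face of the red push plate at the rear end of the pump handle, 36 mm along the handle, 44 mm across, 12 mm thick; 100 mm from the hinge axis and 6 mm above the handle's centre line. The line rises 0.30 rad from the hinge to its end at joint value 0 (plate 97 mm above the bench) and falls 0.15 rad when fully down (53 mm): an arc about the hinge.
- lift_point (a point): centre of the underside of the marked lug, an aluminium tongue 50 mm wide, 6 mm thick, out of the flap's near edge, an orange disc (32 mm, white centre) on its top right above this point. The tongue ends 30 mm nearer the robot. Axes as the flap's: x points to the hinge. 97 mm above the bench: a seated pad passes 12 mm below. An unmarked lug 140 mm to its right is not to be used.
- flap: cream fibreglass flap section, 360 mm wide and about 215 mm deep, about 0.8 kg, hinged along its far edge on the stand, its near edge free to be lifted; origin at the middle of its near edge, 115 mm above the bench, 220 mm from the hinge axis. The lift point lies 40 mm nearer (-x) and 60 mm left (+y) of it. It lies level at the start, its top below 140 mm. Not to be touched by the robot.
- stand: grey fixed stand of the flap: two uprights 200 mm either side of its middle and two rest arms under the flap's ends; origin on the bench under the flap's origin. Not to be touched by the robot.
- torch: black torch standing upright, 40 mm in diameter, 140 mm high; origin under its foot. Leave alone.
- meter: red hand-held meter lying flat, 160 x 55 x 34 mm; origin at its underside. Leave alone.
- bracket: white flat L bracket, 100 x 90 x 5 mm, lying; origin at its underside. Leave alone.
- marker: blue marker pen, 145 mm long, 17 mm thick, lying; origin at its underside. Leave alone.
- grinder: grey hand grinder lying, 180 mm long, 44 mm thick; origin at its underside. Leave alone.
- tape: roll of tan tape lying flat, 100 mm in diameter, 25 mm high; origin at its underside. Leave alone.

How it is judged:
By the outcome, as a careful person would: the job done as asked, in the order asked, and still so for the second after the job is handed in, while the arm keeps its last pose, push and grip.
It also fails if it takes over 67 s, if anything falls off the work surface, if the arm or the gripper's body presses on something with over 40 N, if the wrist force passes 120 N, or if a joint passes its speed limit or range.

## Working session

There is one attempt and no reset: what is moved stays moved. The work goes in short steps, Python scripts to look and compute and a tool call to move; the robot and the scene stay as the last step left them, time stands still between calls to the robot, and variables do not carry over. Pictures are saved under pics/ and viewed, at most 10 in all, crops included, and the job is handed in when it is done.

Besides the shell and the picture viewer there is one more tool, called by a JSON object that holds its "fn" and its "kwargs". servo_tool: Moves the arm, as the interface text tells. Its arguments: {"type":"object","properties":{"steps":{"type":"array","items":{"type":"object","properties":{"dx":{"type":"number"},"dy":{"type":"number"},"dz":{"type":"number"},"ax":{"type":"number"},"ay":{"type":"number"},"az":{"type":"number"},"jaw":{"type":"number"}}}}},"required":["steps"]}

```bash
mkdir -p pics; cat > h.py <<'E'
import numpy as np, cv2
from cell import arm
def cam(n):
    c=arm.camera(n); return c
def ray(c,u,v):
    K=np.array(c["camera_matrix"]);k=c["k1"]
    if np.ndim(k): k=k[0]
    p=cv2.undistortPoints(np.array([[[u,v]]],float),K,np.array([k,0,0,0,0.]))[0,0]
    T=np.array(c["world_from_camera"]); d=T[:3,:3]@np.array([p[0],p[1],1]); return T[:3,3],d/np.linalg.norm(d)
def onz(c,u,v,z):
    o,d=ray(c,u,v); return o+d*(z-o[2])/d[2]
def proj(c,P):
    T=np.linalg.inv(np.array(c["world_from_camera"])); k=c["k1"]
    q=cv2.projectPoints(np.array(P,float).reshape(-1,1,3),cv2.Rodrigues(T[:3,:3])[0],T[:3,3],np.array(c["camera_matrix"]),np.array([k,0,0,0,0.]))[0]
    return q.reshape(-1,2)
def blobs(c,lo,hi,minA=30):
    h=cv2.cvtColor(c["image"],cv2.COLOR_BGR2HSV); m=cv2.inRange(h,np.array(lo),np.array(hi))
    n,l,s,ce=cv2.connectedComponentsWithStats(m)
    return m,[(s[i].tolist(),ce[i].round(1).tolist()) for i in range(1,n) if s[i][4]>=minA],l
E
python3 - <<'E'
from h import *
s=arm.state(); print(s)
print(arm.finger_overhang)
for n in("scene","top"):
    c=cam(n); cv2.imwrite(f"pics/{n}0.png",cv2.resize(c["image"],None,fx=1.5,fy=1.5)); print(n,c["camera_matrix"],c["k1"],c["world_from_camera"])
    for nm,lo,hi in(("orange",(5,150,120),(22,255,255)),("blue",(95,120,60),(130,255,255)),("red",(0,150,80),(4,255,255))):
        print(nm,blobs(c,lo,hi)[1])
E
```

```text
{'t': 0.0, 'qpos': array([ 1.17286597,  0.47782894,  0.02236061,  1.55646342, -0.01149524,
        1.10929234, -0.08309488]), 'dq': array([-3.31250210e-04,  9.55475518e-05,  1.30403869e-03,  9.34118298e-04,
       -8.09779205e-04, -3.28597121e-04,  8.18835147e-04]), 'tau': array([-1.73282137e-04, -5.96441174e+01,  1.60821129e+00, -2.81191742e+01,
        1.24190966e-02,  9.27463872e-03, -2.79118893e-06]), 'tcp_pos': array([ 0.19269863, -0.64625793,  0.21580176]), 'ee_rot': array([[ 9.58289412e-01,  2.85798781e-01, -6.77917831e-04],
       [ 2.85799544e-01, -9.58287852e-01,  1.73587455e-03],
       [-1.53529592e-04, -1.85721881e-03, -9.99998264e-01]]), 'contact_force': array([ 0.28280718, -0.11366638, -0.06196915]), 'ft_torque': array([ 0.00942714,  0.02924816, -0.00361172]), 'finger_force': 0.0, 'width': 0.08511112242002593}
0.025
scene [[425.70965248   0.         256.75802755]
 [  0.         425.70965248 199.82753777]
 [  0.           0.           1.        ]] 0.03948126389348554 [[-0.51925554  0.72056186 -0.45952617  1.10223326]
 [ 0.85450824  0.42908969 -0.29274171  0.34049538]
 [
[... 1073 characters left out ...]
1, 51, 930], [58.0, 23.4]), ([109, 36, 35, 3, 90], [125.6, 37.0]), ([228, 151, 9, 8, 38], [231.7, 154.6]), ([120, 164, 9, 11, 49], [123.9, 169.3]), ([170, 206, 11, 10, 83], [174.7, 210.6])]
blue [([95, 20, 59, 39, 496], [126.5, 39.7]), ([492, 124, 16, 68, 518], [498.7, 164.4]), ([324, 171, 12, 25, 49], [330.7, 186.5]), ([322, 201, 8, 19, 79], [325.5, 210.2]), ([498, 203, 14, 8, 85], [504.0, 206.7]), ([303, 204, 19, 31, 214], [309.3, 215.8]), ([102, 219, 23, 20, 69], [112.9, 228.3])]
red [([241, 79, 4, 28, 32], [242.4, 92.3]), ([244, 108, 5, 26, 33], [246.2, 119.8]), ([422, 176, 14, 11, 63], [428.8, 180.7]), ([405, 195, 16, 15, 117], [412.6, 201.9]), ([311, 219, 13, 12, 120], [316.8, 224.3])]
```

View pics/scene0.png

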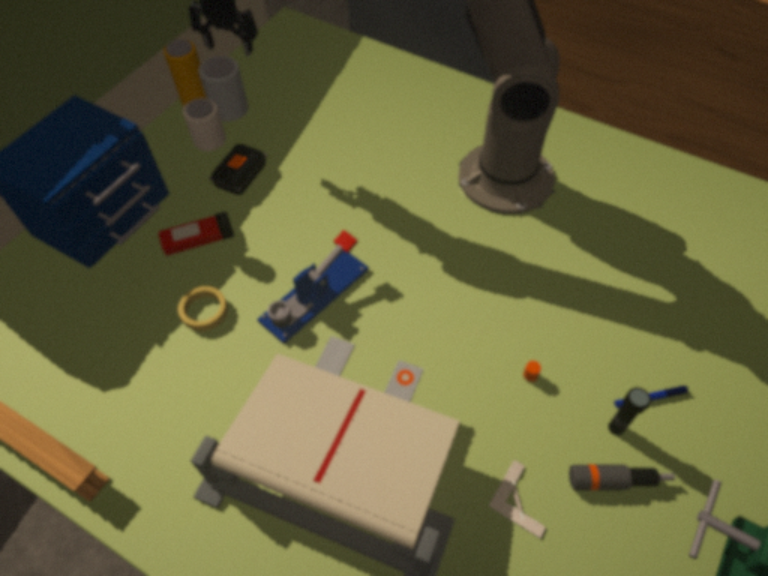

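View pics/top0.png

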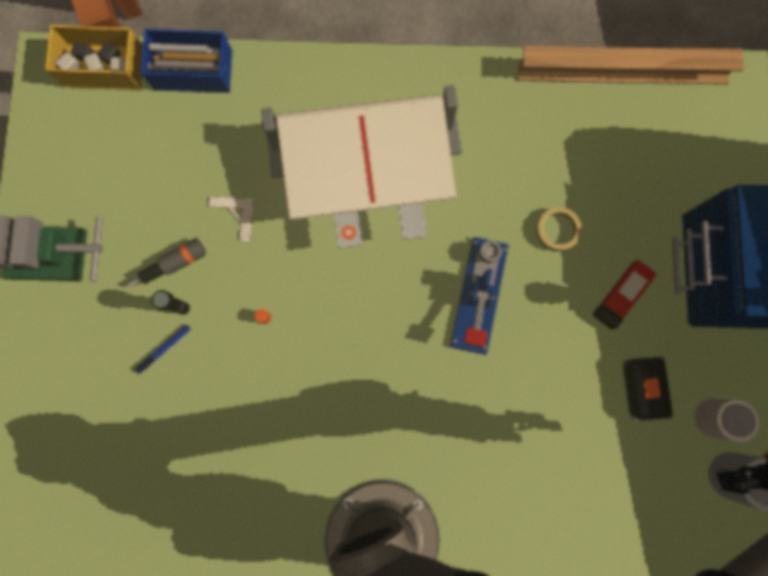

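The scene view shows the jack at about (315,285), the pad at (533,370) and the marked lug at (405,378). In the top view the jack is at (480,295), the pad at (262,317) and the lug at (348,232). The flap is at the top, and the gripper is far right at (745,480).

```bash
python3 - <<'E'
from h import *
S=cam("scene");T=cam("top")
def tri(a,b):
    o1,d1=ray(S,*a);o2,d2=ray(T,*b)
    A=np.array([d1,-d2]).T; t=np.linalg.lstsq(A,o2-o1,rcond=None)[0]
    p,q=o1+t[0]*d1,o2+t[1]*d2; return ((p+q)/2).round(4),np.linalg.norm(p-q).round(4)
print("pad",tri((354.4,245.1),(174.7,210.6)),onz(T,174.7,210.6,.03),onz(S,354.4,245.1,.025))
print("lug",tri((269.8,251.3),(231.7,154.6)),onz(T,231.7,154.6,.103),onz(S,269.8,251.3,.103))
print("plate",tri((229.8,160.7),(316.8,224.3)),onz(T,316.8,224.3,.094),onz(S,229.8,160.7,.094))
a=cv2.resize(T["image"][150:240,290:350],None,fx=6.6,fy=6.6,interpolation=cv2.INTER_CUBIC)
b=cv2.resize(S["image"][150:235,170:255],None,fx=4.5,fy=6.98,interpolation=cv2.INTER_CUBIC)
h=min(a.shape[0],b.shape[0]);cv2.imwrite("pics/jz.png",np.hstack([a[:h],b[:h]]));print(a.shape,b.shape)
E
```

```text
pad (array([0.4652, 0.2763, 0.0274]), np.float64(0.0031)) [0.46436479 0.27725689 0.03      ] [0.46455266 0.27477874 0.025     ]
lug (array([0.6434, 0.0883, 0.1   ]), np.float64(0.0027)) [0.64202376 0.08933903 0.103     ] [0.64518089 0.08778107 0.103     ]
plate (array([ 0.4254, -0.1888,  0.0867]), np.float64(0.0019)) [ 0.4243183  -0.18690782  0.094     ] [ 0.43029134 -0.18609808  0.094     ]
(594, 396, 3) (593, 382, 3)
```

View pics/jz.png

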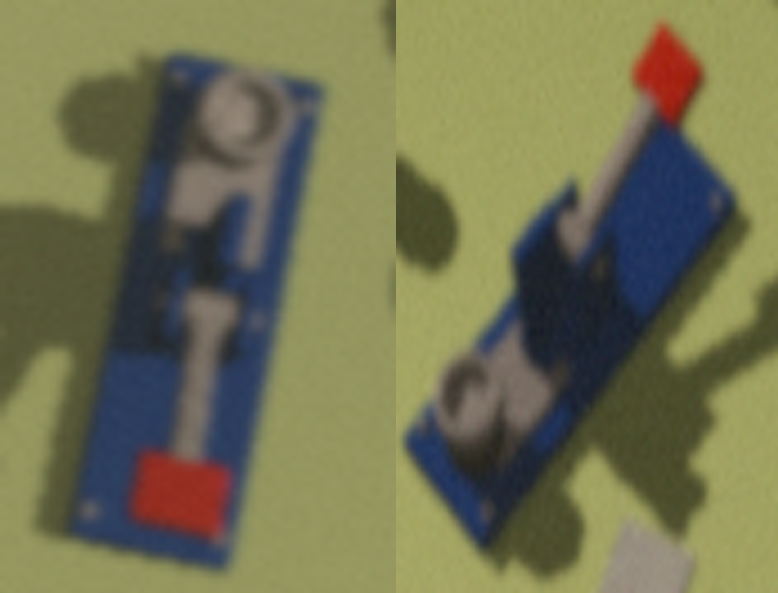

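The zoom shows the jack. In the left half the cup rim is at (245,115) and the base corners are at (172,55), (325,88), (228,570) and (70,535). In the right half the rim is at about (468,395). The red plate is at the rear.

```bash
python3 - <<'E'
from h import *
S=cam("scene");T=cam("top")
t=lambda x,y:((x+.5)/6.6-.5+290,(y+.5)/6.6-.5+150)
s=lambda x,y:((x-396+.5)/4.5-.5+170,(y+.5)/6.98-.5+150)
C=[onz(T,*t(*p),.01) for p in((172,55),(325,88),(228,570),(70,535))]
f=(C[0]+C[1])/2;r=(C[2]+C[3])/2;m=(f+r)/2;d=(f-r)[:2];print("len",np.linalg.norm(d),np.linalg.norm(C[0]-C[1]));d/=np.linalg.norm(d)
print("yaw",np.degrees(np.arctan2(d[1],d[0])),"fin",m[:2]+.025*d,"cup from base",m[:2]+.095*d,"plate from base",m[:2]+(.025-.035-.094)*d)
print("cup T",onz(T,*t(245,115),.055),"cup S",onz(S,*s(468,395),.055))
D=[onz(S,*s(*p),.01) for p in((735,200),(485,550),(405,440))]
print("scene corners",D,C)
# pad refined: contour of top: enclosing circle of bright part
for c,n in((S,"S"),(T,"T")):
    h=cv2.cvtColor(c["image"],cv2.COLOR_BGR2HSV);m=cv2.inRange(h,np.array((2,120,80)),np.array((22,255,255)))
    k,l,st,ce=cv2.connectedComponentsWithStats(m); 
    i=min(range(1,k),key=lambda i:np.linalg.norm(ce[i]-((354,245) if n=="S" else (175,210.6)))); print(n,st[i],ce[i])
    print(proj(c,[[.4655,.276,.04],[.4655,.276,.02],[.4655,.276,0]]))
# flap red stripe direction & corners (top view 1.5x): edges near (290,217)-(456,195)
a=onz(T,290/1.5,217/1.5,.125);b=onz(T,456/1.5,195/1.5,.125);print("flap near edge",a,b,np.degrees(np.arctan2(*(a-b)[:2][::-1]))-90,np.linalg.norm(a-b))
E
```

```text
len 0.25701082730095776 0.08145278341647894
yaw -11.49407082813969 fin [ 0.55131713 -0.21322223] cup from base [ 0.6199133  -0.22717088] plate from base [ 0.42490418 -0.18751684]
cup T [ 0.61930461 -0.2248731   0.055     ] cup S [ 0.62494765 -0.22494293  0.055     ]
scene corners [array([ 0.41415643, -0.14265503,  0.01      ]), array([ 0.66555106, -0.18888488,  0.01      ]), array([ 0.64808427, -0.27165036,  0.01      ])] [array([ 0.66065297, -0.19389578,  0.01      ]), array([ 0.64484058, -0.273799  ,  0.01      ]), array([ 0.39300186, -0.22276878,  0.01      ]), array([ 0.40877857, -0.14249869,  0.01      ])]
S [348 239  13  16 152] [354.38815789 246.64473684]
[[355.55695903 243.21815866]
 [354.34937739 246.29674591]
 [353.1735949  249.29560725]]
T [169 205  13  11 108] [174.57407407 210.55555556]
[[174.49228323 209.92366008]
 [175.69823995 210.60885555]
 [176.87046452 211.27494421]]
flap near edge [0.66584072 0.21057433 0.125     ] [ 0.72312758 -0.14115957  0.125     ] 9.250532605676824 0.356368524010236
```

{"fn": "servo_tool", "kwargs": {"steps": [{"dx": 26,"dy": -24.5,"jaw": 1},{"dx": 26,"dy": -24.5,"jaw": 1},{"dx": 26,"dy": -24.5,"jaw": 1},{"dx": 26,"dy": -24.5,"jaw": 1},{"dx": 26,"dy": -24.5,"jaw": 1},{"dx": 26,"dy": -24.5,"jaw": 1},{"dx": 26,"dy": -24.5,"jaw": 1},{"dx": 26,"dy": -24.5,"jaw": 1}]}}

```text
schema error: expected keys dx, dy, dz, ax, ay, az, jaw
```

{"fn": "servo_tool", "kwargs": {"steps": [{"az": 7,"jaw": 1},{"az": 7,"jaw": 1},{"az": 7,"jaw": 1},{"az": 7,"jaw": 1},{"dx": 11.5,"dy": -34,"jaw": 1},{"dx": 11.5,"dy": -34,"jaw": 1},{"dx": 11.5,"dy": -34,"jaw": 1},{"dx": 11.5,"dy": -34,"jaw": 1}]}}

```text
schema error: expected keys dx, dy, dz, ax, ay, az, jaw
```

{"fn": "servo_tool", "kwargs": {"steps": [{"dx": 11.5,"dy": -34,"jaw": 1},{"dx": 11.5,"dy": -34,"jaw": 1},{"dx": 11.5,"dy": -34,"jaw": 1},{"dx": 11.5,"dy": -34,"jaw": 1},{"dx": -8,"dy": -34.5,"jaw": 1},{"dx": -8,"dy": -34.5,"jaw": 1},{"dx": -8,"dy": -34.5,"jaw": 1},{"dx": -8,"dy": -34.5,"jaw": 1}]}}

```text
schema error: expected keys dx, dy, dz, ax, ay, az, jaw
```

```bash
cat >> h.py <<'E'
def rel(x,y,z,yaw):
    "tool-frame shift (mm) to a target after turning to yaw (deg, of tool x), and az turn needed"
    s=arm.state(); R=np.array(s["ee_rot"]); y0=np.degrees(np.arctan2(R[1,0],R[0,0]))
    a=np.radians(yaw); Rt=np.array([[np.cos(a),np.sin(a),0],[np.sin(a),-np.cos(a),0],[0,0,-1]])
    d=(np.array([x,y,z])-s["tcp_pos"])*1000
    e=cv2.Rodrigues(R.T@Rt)[0].ravel()
    print("t",round(s["t"],2),"tcp",s["tcp_pos"].round(4),"yaw",y0.round(2),"F",np.round(s["contact_force"],1),"w",round(s["width"],4),"ff",round(s["finger_force"],1),"\n shift(target axes)",(Rt.T@d).round(1),"(now axes)",(R.T@d).round(1),"turn deg",np.degrees(e).round(2),"q",np.round(s["qpos"],2))
E
python3 -c "
from h import *
rel(.4655,.2765,.037,-11.5)"
```

```text
t 0.3 tcp [ 0.1928 -0.6467  0.2165] yaw 16.6 F [-1.  -0.1  0.7] w 0.0853 ff 0.0 
 shift(target axes) [  83.1 -959.   179.5] (now axes) [ 525.1 -806.6  180. ] turn deg [-4.00e-02  1.00e-02  2.81e+01] q [ 1.17  0.48  0.02  1.56 -0.01  1.11 -0.08]
```

All keys required.

{"fn": "servo_tool", "kwargs": {"steps": [{"dx": 26,"dy": -24.5,"dz": 0,"ax": 0,"ay": 0,"az": 0,"jaw": 1},{"dx": 26,"dy": -24.5,"dz": 0,"ax": 0,"ay": 0,"az": 0,"jaw": 1},{"dx": 26,"dy": -24.5,"dz": 0,"ax": 0,"ay": 0,"az": 0,"jaw": 1},{"dx": 26,"dy": -24.5,"dz": 0,"ax": 0,"ay": 0,"az": 0,"jaw": 1},{"dx": 26,"dy": -24.5,"dz": 0,"ax": 0,"ay": 0,"az": 0,"jaw": 1},{"dx": 26,"dy": -24.5,"dz": 0,"ax": 0,"ay": 0,"az": 0,"jaw": 1},{"dx": 26,"dy": -24.5,"dz": 0,"ax": 0,"ay": 0,"az": 0,"jaw": 1},{"dx": 26,"dy": -24.5,"dz": 0,"ax": 0,"ay": 0,"az": 0,"jaw": 1}]}}

```text
t: 0.97
tcp_pos: [0.3368, -0.398, 0.217]
ee_rot: [[0.958, 0.286, 0.0], [0.286, -0.958, -0.0], [0.0, 0.0, -1.0]]
contact_force: [-0.2, 0.1, 0.1]
width: 0.0854
finger_force: 0.0
```

{"fn": "servo_tool", "kwargs": {"steps": [{"dx": 0,"dy": 0,"dz": 0,"ax": 0,"ay": 0,"az": 7,"jaw": 1},{"dx": 0,"dy": 0,"dz": 0,"ax": 0,"ay": 0,"az": 7,"jaw": 1},{"dx": 0,"dy": 0,"dz": 0,"ax": 0,"ay": 0,"az": 7,"jaw": 1},{"dx": 0,"dy": 0,"dz": 0,"ax": 0,"ay": 0,"az": 7,"jaw": 1},{"dx": 11.5,"dy": -34,"dz": 0,"ax": 0,"ay": 0,"az": 0,"jaw": 1},{"dx": 11.5,"dy": -34,"dz": 0,"ax": 0,"ay": 0,"az": 0,"jaw": 1},{"dx": 11.5,"dy": -34,"dz": 0,"ax": 0,"ay": 0,"az": 0,"jaw": 1},{"dx": 11.5,"dy": -34,"dz": 0,"ax": 0,"ay": 0,"az": 0,"jaw": 1}]}}

```text
t: 1.63
tcp_pos: [0.4087, -0.2741, 0.217]
ee_rot: [[0.98, -0.198, 0.0], [-0.198, -0.98, -0.0], [0.0, 0.0, -1.0]]
contact_force: [0.0, -0.2, 0.2]
width: 0.0855
finger_force: 0.0
```

{"fn": "servo_tool", "kwargs": {"steps": [{"dx": 11.5,"dy": -34,"dz": 0,"ax": 0,"ay": 0,"az": 0,"jaw": 1},{"dx": 11.5,"dy": -34,"dz": 0,"ax": 0,"ay": 0,"az": 0,"jaw": 1},{"dx": 11.5,"dy": -34,"dz": 0,"ax": 0,"ay": 0,"az": 0,"jaw": 1},{"dx": 11.5,"dy": -34,"dz": 0,"ax": 0,"ay": 0,"az": 0,"jaw": 1},{"dx": -8,"dy": -34.5,"dz": 0,"ax": 0,"ay": 0,"az": 0,"jaw": 1},{"dx": -8,"dy": -34.5,"dz": 0,"ax": 0,"ay": 0,"az": 0,"jaw": 1},{"dx": -8,"dy": -34.5,"dz": 0,"ax": 0,"ay": 0,"az": 0,"jaw": 1},{"dx": -8,"dy": -34.5,"dz": 0,"ax": 0,"ay": 0,"az": 0,"jaw": 1}]}}

```text
t: 2.3
tcp_pos: [0.4758, -0.0079, 0.217]
ee_rot: [[0.98, -0.198, 0.0], [-0.198, -0.98, -0.0], [0.0, 0.0, -1.0]]
contact_force: [0.9, -0.5, -0.5]
width: 0.0854
finger_force: 0.0
```

```bash
python3 -c "
from h import *
rel(.4655,.2765,.037,-11.5)"
```

```text
t 2.3 tcp [ 0.4758 -0.0079  0.217 ] yaw -11.41 F [ 0.9 -0.5 -0.5] w 0.0854 ff 0.0 
 shift(target axes) [ -66.8 -276.7  180. ] (now axes) [ -66.5 -276.8  179.9] turn deg [ 0.   -0.03  0.09] q [ 0.18  0.17 -0.33  2.    0.07  0.99 -1.95]
```

{"fn": "servo_tool", "kwargs": {"steps": [{"dx": -8.3,"dy": -34.6,"dz": 0,"ax": 0,"ay": 0,"az": 0,"jaw": 1},{"dx": -8.3,"dy": -34.6,"dz": 0,"ax": 0,"ay": 0,"az": 0,"jaw": 1},{"dx": -8.3,"dy": -34.6,"dz": 0,"ax": 0,"ay": 0,"az": 0,"jaw": 1},{"dx": -8.3,"dy": -34.6,"dz": 0,"ax": 0,"ay": 0,"az": 0,"jaw": 1},{"dx": -8.3,"dy": -34.6,"dz": 10,"ax": 0,"ay": 0,"az": 0,"jaw": 1},{"dx": -8.3,"dy": -34.6,"dz": 20,"ax": 0,"ay": 0,"az": 0,"jaw": 1},{"dx": -8.3,"dy": -34.6,"dz": 30,"ax": 0,"ay": 0,"az": 0,"jaw": 1},{"dx": -8.4,"dy": -34.6,"dz": 30,"ax": 0,"ay": 0,"az": 0,"jaw": 1}]}}

```text
t: 2.97
tcp_pos: [0.4662, 0.2695, 0.1329]
ee_rot: [[0.98, -0.198, 0.002], [-0.198, -0.98, 0.001], [0.002, -0.002, -1.0]]
contact_force: [0.9, -0.3, 0.5]
width: 0.0856
finger_force: 0.0
```

{"fn": "servo_tool", "kwargs": {"steps": [{"dx": 0,"dy": 0,"dz": 25,"ax": 0,"ay": 0,"az": 0,"jaw": 1},{"dx": 0,"dy": 0,"dz": 25,"ax": 0,"ay": 0,"az": 0,"jaw": 1},{"dx": 0,"dy": 0,"dz": 20,"ax": 0,"ay": 0,"az": 0,"jaw": 1},{"dx": 0,"dy": 0,"dz": 20,"ax": 0,"ay": 0,"az": 0,"jaw": 1},{"dx": 0,"dy": 0,"dz": 0,"ax": 0,"ay": 0,"az": 0,"jaw": 1},{"dx": 0,"dy": 0,"dz": 0,"ax": 0,"ay": 0,"az": 0,"jaw": 0.5},{"dx": 0,"dy": 0,"dz": 0,"ax": 0,"ay": 0,"az": 0,"jaw": 0},{"dx": 0,"dy": 0,"dz": 0,"ax": 0,"ay": 0,"az": 0,"jaw": 0}]}}

```text
t: 3.63
tcp_pos: [0.4669, 0.2681, 0.0446]
ee_rot: [[0.98, -0.198, 0.002], [-0.198, -0.98, 0.001], [0.002, -0.002, -1.0]]
contact_force: [0.2, 0.2, -0.7]
width: 0.0517
finger_force: 0.0
```

```bash
python3 - <<'E'
from h import *
rel(.4655,.2765,.037,-11.5)
S=cam("scene")
for n,c,(u,v) in(("S",S,(354,246)),("T",cam("top"),(175,210.6))):
    a=cv2.resize(c["image"][int(v)-40:int(v)+40,int(u)-30:int(u)+30],None,fx=6,fy=6,interpolation=cv2.INTER_CUBIC)
    globals()[n+"a"]=a
cv2.imwrite("pics/pg.png",np.hstack([Sa,Ta]))
E
```

```text
t 3.63 tcp [0.4669 0.2681 0.0446] yaw -11.41 F [ 0.2  0.2 -0.7] w 0.0517 ff 0.0 
 shift(target axes) [-3.  -8.   7.6] (now axes) [-3.  -8.   7.6] turn deg [-0.1  -0.11  0.09] q [-0.31  0.52 -0.41  2.    0.32  0.69 -2.69]
```

View pics/pg.png

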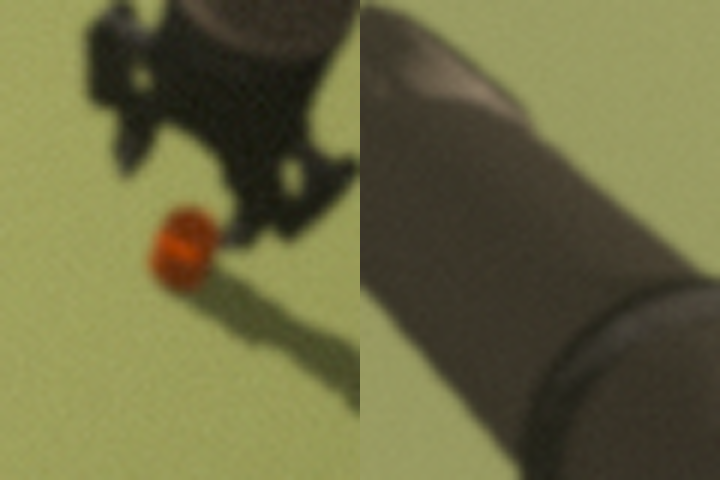

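In the crop the pad is at (185,250), the right fingertip is near (240,235) and the left one near (130,170). The arm hides the pad in the top view. I'll project the expected points to compare.

```bash
python3 - <<'E'
from h import *
S=cam("scene");s=arm.state();R=s["ee_rot"];p=s["tcp_pos"]
f=lambda v:((proj(S,v)-[324,206])*6).round(0).tolist()
print("tips",f([p+R@[0,y,.025] for y in(-.026,0,.026)]),"pad",f([[.4655,.2765,z] for z in(0,.02,.04)]),"tcp",f([p]))
m,b,_=blobs(S,(2,120,80),(22,255,255));print([x for x in b if abs(x[1][0]-354)<15 and abs(x[1][1]-246)<15])
E
```

```text
tips [[209.0, 268.0], [166.0, 237.0], [123.0, 205.0]] pad [[176.0, 260.0], [183.0, 242.0], [190.0, 224.0]] tcp [[174.0, 213.0]]
[([348, 240, 12, 15, 140], [354.0, 247.0])]
```

{"fn": "servo_tool", "kwargs": {"steps": [{"dx": -1,"dy": -2,"dz": 1,"ax": 0,"ay": 0,"az": 0,"jaw": 0.7},{"dx": -1,"dy": -3,"dz": 2,"ax": 0,"ay": 0,"az": 0,"jaw": 0.7},{"dx": -1,"dy": -3,"dz": 2,"ax": 0,"ay": 0,"az": 0,"jaw": 0.7},{"dx": 0,"dy": 0,"dz": 0,"ax": 0,"ay": 0,"az": 0,"jaw": 0.7},{"dx": 0,"dy": 0,"dz": 0,"ax": 0,"ay": 0,"az": 0,"jaw": 0.7},{"dx": 0,"dy": 0,"dz": 0,"ax": 0,"ay": 0,"az": 0,"jaw": 0.7},{"dx": 0,"dy": 0,"dz": 0,"ax": 0,"ay": 0,"az": 0,"jaw": 0.7},{"dx": 0,"dy": 0,"dz": 0,"ax": 0,"ay": 0,"az": 0,"jaw": 0.7}]}}

```text
t: 4.45
tcp_pos: [0.4646, 0.2758, 0.0381]
ee_rot: [[0.98, -0.198, 0.0], [-0.198, -0.98, -0.0], [0.0, 0.0, -1.0]]
contact_force: [-0.3, -0.2, -0.1]
width: 0.0599
finger_force: 0.0
```

```bash
python3 - <<'E'
from h import *
rel(.4655,.2765,.037,-11.5)
S=cam("scene");s=arm.state();R=s["ee_rot"];p=s["tcp_pos"];w=s["width"]/2
a=cv2.resize(S["image"][212:267,320:395],None,fx=10,fy=10,interpolation=cv2.INTER_CUBIC)
a=cv2.convertScaleAbs(a,alpha=1.8,beta=15)
def dot(v,col):
    for q in ((proj(S,v)+.5-[320,212])*10).astype(int): cv2.circle(a,tuple(int(i) for i in q),4,col,-1)
dot([p+R@[x,y,z] for y in(-w,w) for x in(-.011,.011) for z in(.015,)],(255,0,255))
dot([p],(255,255,0))
dot([[.4655,.2765,z] for z in(0,.04)],(255,255,255))
cv2.imwrite("pics/pg2.png",a)
E
```

```text
t 4.45 tcp [0.4646 0.2758 0.0381] yaw -11.41 F [-0.3 -0.2 -0.1] w 0.0599 ff 0.0 
 shift(target axes) [ 0.8 -0.9  1.1] (now axes) [ 0.8 -0.9  1.1] turn deg [ 0.   -0.    0.09] q [-0.33  0.53 -0.41  1.99  0.33  0.68 -2.71]
```

View pics/pg2.png

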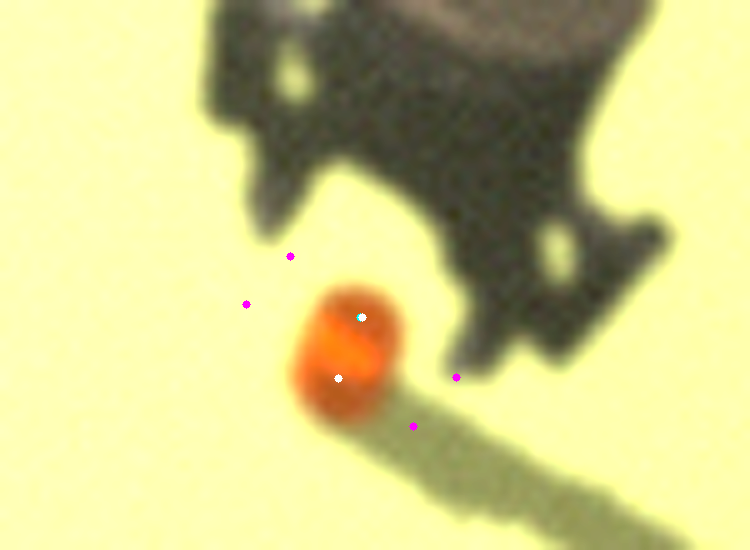

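The fingertips show at (270,240) and (470,370). That is somewhat up and right of the projected pad faces. I'll raise the hand, shut the jaws and check the tip against its projection before gripping.

{"fn": "servo_tool", "kwargs": {"steps": [{"dx": 0,"dy": 0,"dz": -30,"ax": 0,"ay": 0,"az": 0,"jaw": 0.7},{"dx": 0,"dy": 0,"dz": -30,"ax": 0,"ay": 0,"az": 0,"jaw": 0},{"dx": 0,"dy": 0,"dz": 0,"ax": 0,"ay": 0,"az": 0,"jaw": 0},{"dx": 0,"dy": 0,"dz": 0,"ax": 0,"ay": 0,"az": 0,"jaw": 0},{"dx": 0,"dy": 0,"dz": 0,"ax": 0,"ay": 0,"az": 0,"jaw": 0},{"dx": 0,"dy": 0,"dz": 0,"ax": 0,"ay": 0,"az": 0,"jaw": 0},{"dx": 0,"dy": 0,"dz": 0,"ax": 0,"ay": 0,"az": 0,"jaw": 0},{"dx": 0,"dy": 0,"dz": 0,"ax": 0,"ay": 0,"az": 0,"jaw": 0}]}}

```text
t: 5.17
tcp_pos: [0.4639, 0.2755, 0.0972]
ee_rot: [[0.98, -0.197, -0.002], [-0.197, -0.98, -0.001], [-0.001, 0.001, -1.0]]
contact_force: [-1.2, -0.2, -0.4]
width: -0.0001
finger_force: 0.0
```

```bash
python3 - <<'E'
from h import *
rel(.4655,.2765,.037,-11.5)
S=cam("scene");s=arm.state();R=s["ee_rot"];p=s["tcp_pos"]
a=cv2.resize(S["image"][200:260,320:395],None,fx=10,fy=10,interpolation=cv2.INTER_CUBIC)
a=cv2.convertScaleAbs(a,alpha=1.8,beta=15)
def dot(v,col):
    for q in ((proj(S,v)+.5-[320,200])*10).astype(int): cv2.circle(a,tuple(int(i) for i in q),4,col,-1)
dot([p+R@[x,0,.025] for x in(-.011,0,.011)],(255,0,255))
dot([p],(255,255,0))
cv2.imwrite("pics/pg3.png",a)
E
```

```text
t 5.17 tcp [0.4639 0.2755 0.0972] yaw -11.39 F [-1.2 -0.2 -0.4] w -0.0001 ff 0.0 
 shift(target axes) [ 1.4 -1.3 60.2] (now axes) [ 1.5 -1.3 60.1] turn deg [0.07 0.08 0.11] q [-0.29  0.45 -0.45  1.96  0.26  0.79 -2.66]
```

View pics/pg3.png

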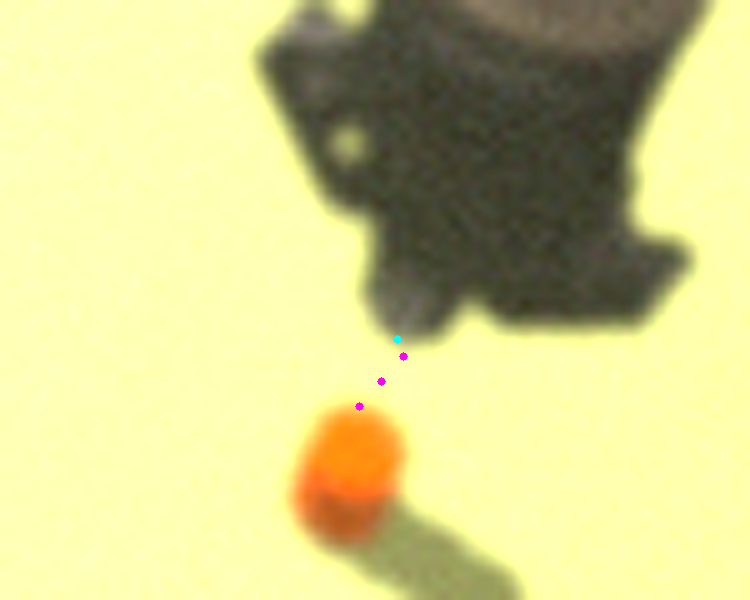

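The shut fingertip shows at about (412,335) and the projected tip is at (381,381), so they don't match. I'll settle it by touching the pad top gently with the shut tips; contact is expected at TCP z of about 0.065.

{"fn": "servo_tool", "kwargs": {"steps": [{"dx": 1.5,"dy": -1.3,"dz": 9,"ax": 0,"ay": 0,"az": 0,"jaw": 0},{"dx": 0,"dy": 0,"dz": 9,"ax": 0,"ay": 0,"az": 0,"jaw": 0},{"dx": 0,"dy": 0,"dz": 6,"ax": 0,"ay": 0,"az": 0,"jaw": 0},{"dx": 0,"dy": 0,"dz": 3,"ax": 0,"ay": 0,"az": 0,"jaw": 0},{"dx": 0,"dy": 0,"dz": 3,"ax": 0,"ay": 0,"az": 0,"jaw": 0},{"dx": 0,"dy": 0,"dz": 2,"ax": 0,"ay": 0,"az": 0,"jaw": 0},{"dx": 0,"dy": 0,"dz": 2,"ax": 0,"ay": 0,"az": 0,"jaw": 0},{"dx": 0,"dy": 0,"dz": 0,"ax": 0,"ay": 0,"az": 0,"jaw": 0}]}}

```text
t: 5.88
tcp_pos: [0.4661, 0.2769, 0.0638]
ee_rot: [[0.98, -0.198, -0.0], [-0.198, -0.98, -0.0], [-0.0, 0.0, -1.0]]
contact_force: [-0.3, 0.1, 0.4]
width: 0.0002
finger_force: 0.0
```

{"fn": "servo_tool", "kwargs": {"steps": [{"dx": 0,"dy": 0,"dz": 1,"ax": 0,"ay": 0,"az": 0,"jaw": 0},{"dx": 0,"dy": 0,"dz": 1,"ax": 0,"ay": 0,"az": 0,"jaw": 0},{"dx": 0,"dy": 0,"dz": 1,"ax": 0,"ay": 0,"az": 0,"jaw": 0},{"dx": 0,"dy": 0,"dz": 0,"ax": 0,"ay": 0,"az": 0,"jaw": 0},{"dx": 0,"dy": 0,"dz": 0,"ax": 0,"ay": 0,"az": 0,"jaw": 0},{"dx": 0,"dy": 0,"dz": 0,"ax": 0,"ay": 0,"az": 0,"jaw": 0},{"dx": 0,"dy": 0,"dz": 0,"ax": 0,"ay": 0,"az": 0,"jaw": 0},{"dx": 0,"dy": 0,"dz": 0,"ax": 0,"ay": 0,"az": 0,"jaw": 0}]}}

```text
t: 6.55
tcp_pos: [0.4662, 0.2769, 0.0611]
ee_rot: [[0.98, -0.198, 0.0], [-0.198, -0.98, 0.0], [0.0, -0.0, -1.0]]
contact_force: [-1.0, -0.2, 1.0]
width: -0.0001
finger_force: 0.0
```

```bash
python3 - <<'E'
from h import *
rel(.4655,.2765,.037,-11.5)
S=cam("scene");s=arm.state();R=s["ee_rot"];p=s["tcp_pos"]
a=cv2.resize(S["image"][200:260,320:395],None,fx=10,fy=10,interpolation=cv2.INTER_CUBIC)
a=cv2.convertScaleAbs(a,alpha=1.8,beta=15)
def dot(v,col):
    for q in ((proj(S,v)+.5-[320,200])*10).astype(int): cv2.circle(a,tuple(int(i) for i in q),4,col,-1)
dot([p+R@[x,0,.025] for x in(-.011,0,.011)],(255,0,255))
dot([p],(255,255,0))
cv2.imwrite("pics/pg4.png",a)
E
```

```text
t 6.55 tcp [0.4662 0.2769 0.0611] yaw -11.39 F [-1.  -0.2  1. ] w -0.0001 ff 0.0 
 shift(target axes) [-0.6  0.5 24.1] (now axes) [-0.6  0.5 24.1] turn deg [-0.   -0.    0.11] q [-0.31  0.5  -0.42  1.98  0.3   0.73 -2.69]
```

View pics/pg4.png

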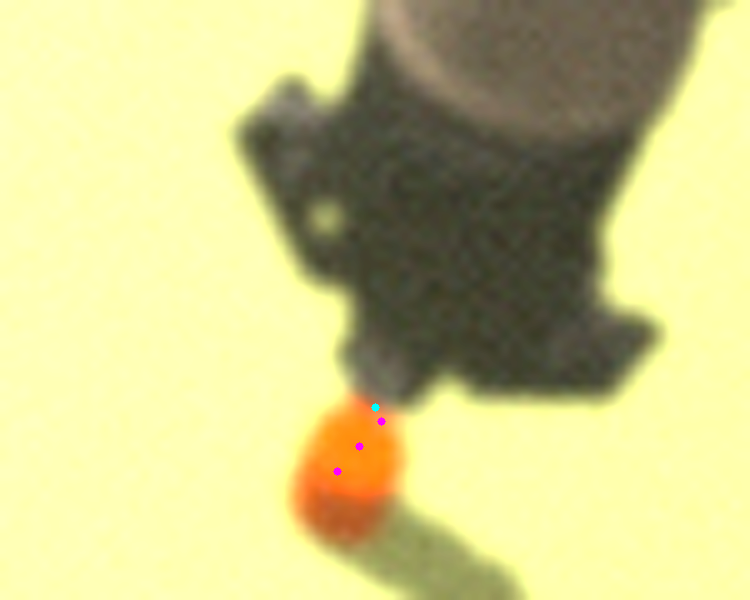

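In this crop the shut tips at (395,400) sit at or behind the pad's top edge (pad top centre (355,450)), and there is no contact force. I'll check the robot's reported pose against the cameras, using the saved start pictures and the base.

```bash
python3 - <<'E'
from h import *
S=cam("scene");T=cam("top")
R=np.array([[.9583,.2858,0],[.2858,-.9583,0],[0,0,-1]]);p=np.array([.1927,-.6463,.2158])
pts=[p+R@[0,y,z] for z in(.012,-.05) for y in(-.05,.05)]
tiles=[]
for n,c,(u,v) in(("scene",S,(148,15)),("top",T,(495,318))):
    print(n,"base ring",(proj(c,[[0,0,0],[0,0,.03]])*1.5).round(0).tolist(),"fingers",(proj(c,pts)*1.5).round(0).tolist())
    im=cv2.imread(f"pics/{n}0.png"); 
    for q in proj(c,pts)*1.5+.25: cv2.circle(im,tuple(int(round(i)) for i in q),1,(255,0,255),-1)
    x0=max(0,min(768-130,int(u*1.5)-65));y0=max(0,min(576-130,int(v*1.5)-65))
    tiles.append(cv2.convertScaleAbs(cv2.resize(im[y0:y0+130,x0:x0+130],None,fx=3,fy=3),alpha=1.8,beta=15))
cv2.imwrite("pics/chk.png",np.hstack(tiles))
E
```

```text
scene base ring [[505.0, 177.0], [507.0, 168.0]] fingers [[253.0, 68.0], [213.0, 61.0], [248.0, 45.0], [207.0, 38.0]]
top base ring [[382.0, 537.0], [382.0, 541.0]] fingers [[706.0, 470.0], [758.0, 456.0], [724.0, 475.0], [778.0, 460.0]]
```

View pics/chk.png

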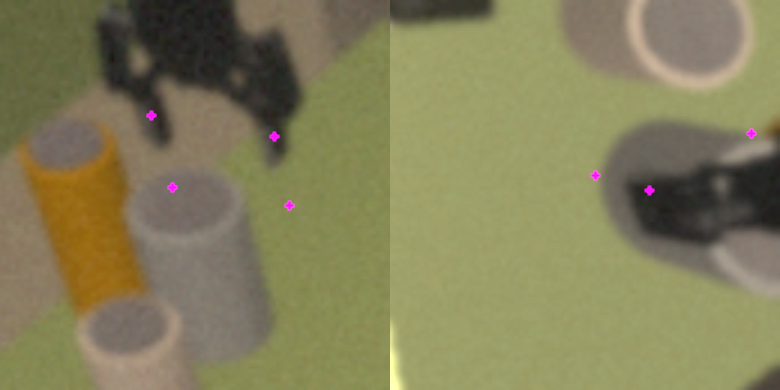

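The base ring projects correctly in both views. The fingers at the start do not: in the left tile they are seen at (165,145) and (275,165) against projections (172,187) and (289,205). In the right tile the inner finger end is at (636,207) against (595,175). I'll triangulate that finger.

```bash
cat >> h.py <<'E'
def tri(S,a,T,b):
    o1,d1=ray(S,*a);o2,d2=ray(T,*b)
    t=np.linalg.lstsq(np.array([d1,-d2]).T,o2-o1,rcond=None)[0]
    p,q=o1+t[0]*d1,o2+t[1]*d2; return ((p+q)/2).round(4),np.linalg.norm(p-q).round(4)
E
python3 - <<'E'
from h import *
S=cam("scene");T=cam("top")
print(tri(S,(165.8-.2,36.7-.2),T,(480-.2,320.7-.2)))
print("predicted inner finger tip", np.array([.1927,-.6463,.2158-.012])-.05*np.array([.2858,-.9583,0]))
st=arm.state();print(st["qpos"].round(4).tolist(),st["tcp_pos"],st["tau"].round(2).tolist())
E
```

```text
(array([ 0.1642, -0.6151,  0.2232]), np.float64(0.0058))
predicted inner finger tip [ 0.17841  -0.598385  0.2038  ]
[-0.3145, 0.5003, -0.4238, 1.9771, 0.302, 0.7251, -2.6903] [0.46622022 0.27687433 0.0611035 ] [-0.0, -51.11, -4.48, -19.91, 0.01, 0.0, -0.0]
```

Triangulation puts the real finger about 18 mm back along tool x and about 19 mm short in z compared with the report. I'll shift and probe the pad top gently to confirm.

{"fn": "servo_tool", "kwargs": {"steps": [{"dx": 7,"dy": 0,"dz": 0,"ax": 0,"ay": 0,"az": 0,"jaw": 0},{"dx": 7,"dy": 0,"dz": 0,"ax": 0,"ay": 0,"az": 0,"jaw": 0},{"dx": 0,"dy": 0,"dz": 2,"ax": 0,"ay": 0,"az": 0,"jaw": 0},{"dx": 0,"dy": 0,"dz": 2,"ax": 0,"ay": 0,"az": 0,"jaw": 0},{"dx": 0,"dy": 0,"dz": 2,"ax": 0,"ay": 0,"az": 0,"jaw": 0},{"dx": 0,"dy": 0,"dz": 2,"ax": 0,"ay": 0,"az": 0,"jaw": 0},{"dx": 0,"dy": 0,"dz": 0,"ax": 0,"ay": 0,"az": 0,"jaw": 0},{"dx": 0,"dy": 0,"dz": 0,"ax": 0,"ay": 0,"az": 0,"jaw": 0}]}}

```text
t: 7.47
tcp_pos: [0.4796, 0.2741, 0.0529]
ee_rot: [[0.98, -0.197, -0.0], [-0.197, -0.98, -0.0], [-0.0, 0.0, -1.0]]
contact_force: [-0.1, 0.5, -0.9]
width: -0.0001
finger_force: 0.0
```

{"fn": "servo_tool", "kwargs": {"steps": [{"dx": 0,"dy": 0,"dz": 1,"ax": 0,"ay": 0,"az": 0,"jaw": 0},{"dx": 0,"dy": 0,"dz": 1,"ax": 0,"ay": 0,"az": 0,"jaw": 0},{"dx": 0,"dy": 0,"dz": 1,"ax": 0,"ay": 0,"az": 0,"jaw": 0},{"dx": 0,"dy": 0,"dz": 1,"ax": 0,"ay": 0,"az": 0,"jaw": 0},{"dx": 0,"dy": 0,"dz": 1,"ax": 0,"ay": 0,"az": 0,"jaw": 0},{"dx": 0,"dy": 0,"dz": 0,"ax": 0,"ay": 0,"az": 0,"jaw": 0},{"dx": 0,"dy": 0,"dz": 0,"ax": 0,"ay": 0,"az": 0,"jaw": 0},{"dx": 0,"dy": 0,"dz": 0,"ax": 0,"ay": 0,"az": 0,"jaw": 0}]}}

```text
t: 8.13
tcp_pos: [0.48, 0.2741, 0.0481]
ee_rot: [[0.98, -0.198, 0.0], [-0.198, -0.98, 0.0], [0.0, -0.0, -1.0]]
contact_force: [0.6, -0.4, 1.0]
width: -0.0001
finger_force: 0.0
```

{"fn": "servo_tool", "kwargs": {"steps": [{"dx": 0,"dy": 0,"dz": 1,"ax": 0,"ay": 0,"az": 0,"jaw": 0},{"dx": 0,"dy": 0,"dz": 1,"ax": 0,"ay": 0,"az": 0,"jaw": 0},{"dx": 0,"dy": 0,"dz": 1,"ax": 0,"ay": 0,"az": 0,"jaw": 0},{"dx": 0,"dy": 0,"dz": 1,"ax": 0,"ay": 0,"az": 0,"jaw": 0},{"dx": 0,"dy": 0,"dz": 0,"ax": 0,"ay": 0,"az": 0,"jaw": 0},{"dx": 0,"dy": 0,"dz": 0,"ax": 0,"ay": 0,"az": 0,"jaw": 0},{"dx": 0,"dy": 0,"dz": 0,"ax": 0,"ay": 0,"az": 0,"jaw": 0},{"dx": 0,"dy": 0,"dz": 0,"ax": 0,"ay": 0,"az": 0,"jaw": 0}]}}

```text
t: 8.8
tcp_pos: [0.48, 0.2742, 0.0441]
ee_rot: [[0.98, -0.198, 0.0], [-0.198, -0.98, 0.0], [0.0, -0.0, -1.0]]
contact_force: [0.9, 0.5, 0.7]
width: -0.0
finger_force: 0.0
```

```bash
python3 - <<'E'
from h import *
S=cam("scene");s=arm.state();R=s["ee_rot"];p=s["tcp_pos"];print(p,s["contact_force"].round(1))
g=S["image"][222:262:1,335:385].astype(int)
h=cv2.cvtColor(S["image"],cv2.COLOR_BGR2HSV)[222:262,335:385]
for r in range(40): print(222+r,"".join("o" if (h[r,c,1]>150 and h[r,c,0]<18) else ("#" if g[r,c].max()<75 else ("+" if g[r,c].max()<105 else ".")) for c in range(50)))
print(proj(S,[p+R@[x,0,.025] for x in(-.011,0,.011)]+[p]).round(1).tolist())
E
```

```text
[0.47996692 0.27414742 0.04413732] [-1.1 -0.1 -0.2]
222 .....+#####################################+......
223 ......+####################################+......
224 ......+####################################.......
225 .......+##################################+.......
226 .......+##################################+.......
227 ........+####++##########################+........
228 ........+####++##########################+........
229 .........+###############################.........
230 ..........##############################+.........
231 ..........+##############################.........
232 ...........##############################.........
233 ...........+#############################.........
234 ............++##########################+.........
235 ...............+########################+.........
236 ................#########################.........
237 ................#########################++.......
238 ................############################++....
239 ................##############################....
240 ...............+##############################....
241
[... 516 characters left out ...]
oooo+.........................
251 ...............oooooooo+++........................
252 ................ooooooo+++++......................
253 .................oooooo+++++++....................
254 .................++++++++++++++...................
255 ...................+++++++++++++..................
256 .....................+++++++++++++................
257 ......................++++++++++++++..............
258 ........................++++++++++++..............
259 ..........................+++++++++++.............
260 ...........................++++++++++.............
261 ............................+++++++++.............
[[353.9, 247.4], [351.7, 249.9], [349.5, 252.4], [353.2, 246.1]]
```

{"fn": "servo_tool", "kwargs": {"steps": [{"dx": 0,"dy": 0,"dz": 1,"ax": 0,"ay": 0,"az": 0,"jaw": 0},{"dx": 0,"dy": 0,"dz": 1,"ax": 0,"ay": 0,"az": 0,"jaw": 0},{"dx": 0,"dy": 0,"dz": 1,"ax": 0,"ay": 0,"az": 0,"jaw": 0},{"dx": 0,"dy": 0,"dz": 1,"ax": 0,"ay": 0,"az": 0,"jaw": 0},{"dx": 0,"dy": 0,"dz": 1,"ax": 0,"ay": 0,"az": 0,"jaw": 0},{"dx": 0,"dy": 0,"dz": 1,"ax": 0,"ay": 0,"az": 0,"jaw": 0},{"dx": 0,"dy": 0,"dz": 0,"ax": 0,"ay": 0,"az": 0,"jaw": 0},{"dx": 0,"dy": 0,"dz": 0,"ax": 0,"ay": 0,"az": 0,"jaw": 0}]}}

```text
t: 9.52
tcp_pos: [0.4799, 0.2741, 0.038]
ee_rot: [[0.98, -0.198, -0.0], [-0.198, -0.98, -0.0], [-0.0, 0.0, -1.0]]
contact_force: [-0.3, -0.4, -0.5]
width: 0.0001
finger_force: 0.0
```

```bash
cat > v.py <<'E'
from h import *
def asc(n="scene",u0=335,v0=222,w=50,hh=40):
    c=cam(n); g=c["image"][v0:v0+hh,u0:u0+w].astype(int)
    h=cv2.cvtColor(c["image"],cv2.COLOR_BGR2HSV)[v0:v0+hh,u0:u0+w]
    for r in range(hh): print(v0+r,"".join("o" if (h[r,k,1]>150 and h[r,k,0]<18) else ("#" if g[r,k].max()<75 else ("+" if g[r,k].max()<105 else ".")) for k in range(w)))
    return c
E
python3 - <<'E'
from v import *
asc(hh=36); asc("top",150,190,60,40)
E
```

```text
222 .....######################################+......
223 .....+#####################################+......
224 ......#####################################.......
225 ......+###################################+.......
226 .......###################################+.......
227 .......+#################################+........
228 ........+###++###########################+........
229 ........+###++##########################+.........
230 .........+##############################+.........
231 .........+##############################+.........
232 ..........+#############################+.........
233 ..........+#############################+.........
234 ...........+############################+.........
235 ............++##########################+.........
236 ..............+#########################+.........
237 ...............+########################+.........
238 ...............+#########################+........
239 ...............+############################+.....
240 ...............+#############################+....
241 ...............+#############################+....

[... 2779 characters left out ...]
##############################################++++
220 .++####################################################+#+++
221 ..+####################################################+++++
222 ...+####################################################++++
223 ....+###################################################++++
224 .....+##################################################++++
225 ......+#################################################++++
226 .......+################################################++++
227 ........+###############################################++++
228 ........+###############################################++++
229 .........+###############################################+++
```

{"fn": "servo_tool", "kwargs": {"steps": [{"dx": 0,"dy": 0,"dz": 1,"ax": 0,"ay": 0,"az": 0,"jaw": 0},{"dx": 0,"dy": 0,"dz": 1,"ax": 0,"ay": 0,"az": 0,"jaw": 0},{"dx": 0,"dy": 0,"dz": 1,"ax": 0,"ay": 0,"az": 0,"jaw": 0},{"dx": 0,"dy": 0,"dz": 1,"ax": 0,"ay": 0,"az": 0,"jaw": 0},{"dx": 0,"dy": 0,"dz": 0,"ax": 0,"ay": 0,"az": 0,"jaw": 0},{"dx": 0,"dy": 0,"dz": 0,"ax": 0,"ay": 0,"az": 0,"jaw": 0},{"dx": 0,"dy": 0,"dz": 0,"ax": 0,"ay": 0,"az": 0,"jaw": 0},{"dx": 0,"dy": 0,"dz": 0,"ax": 0,"ay": 0,"az": 0,"jaw": 0}]}}

```text
t: 10.28
tcp_pos: [0.48, 0.2742, 0.0342]
ee_rot: [[0.98, -0.198, 0.0], [-0.198, -0.98, 0.0], [0.0, -0.0, -1.0]]
contact_force: [0.4, -0.5, 0.1]
width: -0.0003
finger_force: 0.0
```

{"fn": "servo_tool", "kwargs": {"steps": [{"dx": 0,"dy": 0,"dz": 1,"ax": 0,"ay": 0,"az": 0,"jaw": 0},{"dx": 0,"dy": 0,"dz": 1,"ax": 0,"ay": 0,"az": 0,"jaw": 0},{"dx": 0,"dy": 0,"dz": 1,"ax": 0,"ay": 0,"az": 0,"jaw": 0},{"dx": 0,"dy": 0,"dz": 1,"ax": 0,"ay": 0,"az": 0,"jaw": 0},{"dx": 0,"dy": 0,"dz": 0,"ax": 0,"ay": 0,"az": 0,"jaw": 0},{"dx": 0,"dy": 0,"dz": 0,"ax": 0,"ay": 0,"az": 0,"jaw": 0},{"dx": 0,"dy": 0,"dz": 0,"ax": 0,"ay": 0,"az": 0,"jaw": 0},{"dx": 0,"dy": 0,"dz": 0,"ax": 0,"ay": 0,"az": 0,"jaw": 0}]}}

```text
t: 10.95
tcp_pos: [0.48, 0.2741, 0.0301]
ee_rot: [[0.98, -0.198, 0.0], [-0.198, -0.98, 0.0], [0.0, -0.0, -1.0]]
contact_force: [0.4, 1.0, -0.1]
width: 0.0003
finger_force: 0.0
```

```bash
python3 - <<'E'
from v import *
c=asc(hh=34); s=arm.state(); p=s["tcp_pos"]; print(p,s["contact_force"].round(1),s["ft_torque"].round(2))
E
```

```text
222 ....+#######################################+.....
223 ....+######################################+......
224 ....+######################################.......
225 .....+####################################+.......
226 .....+####################################+.......
227 ......+##################################+........
228 ......+##################################+........
229 .......+####+###########################+.........
230 .......+####++##########################+.........
231 ........+###+##########################+..........
232 .........##############################+..........
233 .........+#############################+..........
234 .........+#############################+..........
235 ..........+############################+..........
236 ...........+###########################+..........
237 .............++########################+..........
238 ..............+########################+..........
239 ...............#########################+.........
240 ...............###########################++......
241 ...............#############################+.....
242 ...............##############################.....
243 ..............+#############################+.....
244 ..............+############################+......
245 ...............+#######ooo#################.......
246 ...............+#######oooo###############+.......
247 ...............+######oooo+##############+........
248 ..............ooo####oooo...++++++++++#+..........
249 ..............oooo+ooooo+.........................
250 ..............oooooooooo+.........................
251 ...............ooooooooo++........................
252 ...............oooooooo+++++......................
253 .................ooooo++++++++....................
254 ..................++o++++++++++...................
255 ...................+++++++++++++..................
[0.47994319 0.27415286 0.03011971] [-0.7 -0.1  0.1] [-0.04 -0.01  0.05]
```

{"fn": "servo_tool", "kwargs": {"steps": [{"dx": 0,"dy": 0,"dz": 1,"ax": 0,"ay": 0,"az": 0,"jaw": 0},{"dx": 0,"dy": 0,"dz": 1,"ax": 0,"ay": 0,"az": 0,"jaw": 0},{"dx": 0,"dy": 0,"dz": 1,"ax": 0,"ay": 0,"az": 0,"jaw": 0},{"dx": 0,"dy": 0,"dz": 1,"ax": 0,"ay": 0,"az": 0,"jaw": 0},{"dx": 0,"dy": 0,"dz": 0,"ax": 0,"ay": 0,"az": 0,"jaw": 0},{"dx": 0,"dy": 0,"dz": 0,"ax": 0,"ay": 0,"az": 0,"jaw": 0},{"dx": 0,"dy": 0,"dz": 0,"ax": 0,"ay": 0,"az": 0,"jaw": 0},{"dx": 0,"dy": 0,"dz": 0,"ax": 0,"ay": 0,"az": 0,"jaw": 0}]}}

```text
t: 11.67
tcp_pos: [0.48, 0.2742, 0.0261]
ee_rot: [[0.98, -0.198, 0.0], [-0.198, -0.98, 0.0], [0.0, -0.0, -1.0]]
contact_force: [-0.3, 0.0, -0.4]
width: -0.0
finger_force: 0.0
```

{"fn": "servo_tool", "kwargs": {"steps": [{"dx": 0,"dy": 0,"dz": 1,"ax": 0,"ay": 0,"az": 0,"jaw": 0},{"dx": 0,"dy": 0,"dz": 1,"ax": 0,"ay": 0,"az": 0,"jaw": 0},{"dx": 0,"dy": 0,"dz": 1,"ax": 0,"ay": 0,"az": 0,"jaw": 0},{"dx": 0,"dy": 0,"dz": 0,"ax": 0,"ay": 0,"az": 0,"jaw": 0},{"dx": 0,"dy": 0,"dz": 0,"ax": 0,"ay": 0,"az": 0,"jaw": 0},{"dx": 0,"dy": 0,"dz": 0,"ax": 0,"ay": 0,"az": 0,"jaw": 0},{"dx": 0,"dy": 0,"dz": 0,"ax": 0,"ay": 0,"az": 0,"jaw": 0},{"dx": 0,"dy": 0,"dz": 0,"ax": 0,"ay": 0,"az": 0,"jaw": 0}]}}

```text
t: 12.33
tcp_pos: [0.4823, 0.2749, 0.0254]
ee_rot: [[0.98, -0.198, 0.004], [-0.198, -0.98, 0.001], [0.004, -0.002, -1.0]]
contact_force: [0.2, -3.0, 16.8]
width: -0.0002
finger_force: 8.4
```

{"fn": "servo_tool", "kwargs": {"steps": [{"dx": 0,"dy": 0,"dz": -2,"ax": 0,"ay": 0,"az": 0,"jaw": 0},{"dx": 0,"dy": 0,"dz": -2,"ax": 0,"ay": 0,"az": 0,"jaw": 0},{"dx": 0,"dy": 0,"dz": 0,"ax": 0,"ay": 0,"az": 0,"jaw": 0},{"dx": 0,"dy": 0,"dz": 0,"ax": 0,"ay": 0,"az": 0,"jaw": 0},{"dx": 0,"dy": 0,"dz": 0,"ax": 0,"ay": 0,"az": 0,"jaw": 0},{"dx": 0,"dy": 0,"dz": 0,"ax": 0,"ay": 0,"az": 0,"jaw": 0},{"dx": 0,"dy": 0,"dz": 0,"ax": 0,"ay": 0,"az": 0,"jaw": 0},{"dx": 0,"dy": 0,"dz": 0,"ax": 0,"ay": 0,"az": 0,"jaw": 0}]}}

```text
t: 13.0
tcp_pos: [0.4798, 0.2741, 0.0269]
ee_rot: [[0.98, -0.198, -0.0], [-0.198, -0.98, -0.0], [-0.0, 0.0, -1.0]]
contact_force: [-0.6, -0.0, 0.4]
width: 0.0002
finger_force: 0.0
```

```bash
python3 - <<'E'
from v import *
c=cam("scene");s=arm.state();print(s["tcp_pos"],s["contact_force"].round(1))
a=cv2.resize(c["image"][205:261,325:400],None,fx=10,fy=10,interpolation=cv2.INTER_CUBIC)
cv2.imwrite("pics/p9.png",np.clip(255*(a/255.)**.45,0,255).astype(np.uint8))
m,b,_=blobs(c,(2,120,60),(22,255,255));print([x for x in b if abs(x[1][0]-354)<15 and abs(x[1][1]-246)<15])
E
```

```text
[0.47984777 0.27408731 0.02692577] [ 0.6 -0.7  1.2]
[([348, 246, 13, 9, 69], [353.9, 250.3])]
```

View pics/p9.png

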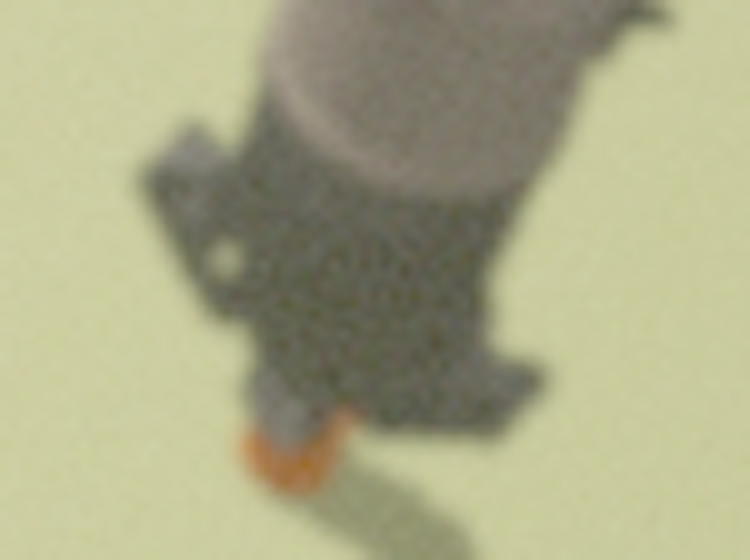

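The finger end at (285,445) covers the front of the pad's top, and the pad's foot at (290,490) is still visible below it. So the contact was on the pad's top, not the bench. I'll confirm the z offset by touching bare bench beside the pad.

{"fn": "servo_tool", "kwargs": {"steps": [{"dx": 0,"dy": 0,"dz": -20,"ax": 0,"ay": 0,"az": 0,"jaw": 0},{"dx": 30,"dy": 0,"dz": 0,"ax": 0,"ay": 0,"az": 0,"jaw": 0},{"dx": 30,"dy": 0,"dz": 0,"ax": 0,"ay": 0,"az": 0,"jaw": 0},{"dx": 0,"dy": 0,"dz": 10,"ax": 0,"ay": 0,"az": 0,"jaw": 0},{"dx": 0,"dy": 0,"dz": 8,"ax": 0,"ay": 0,"az": 0,"jaw": 0},{"dx": 0,"dy": 0,"dz": 1,"ax": 0,"ay": 0,"az": 0,"jaw": 0},{"dx": 0,"dy": 0,"dz": 2,"ax": 0,"ay": 0,"az": 0,"jaw": 0},{"dx": 0,"dy": 0,"dz": 2,"ax": 0,"ay": 0,"az": 0,"jaw": 0}]}}

```text
t: 13.72
tcp_pos: [0.5375, 0.2629, 0.0238]
ee_rot: [[0.981, -0.196, -0.001], [-0.196, -0.981, -0.0], [-0.001, 0.0, -1.0]]
contact_force: [1.0, -0.5, 0.2]
width: 0.0005
finger_force: 0.0
```

```bash
python3 - <<'E'
from v import *
c=asc(u0=325,v0=230,w=60,hh=36); s=arm.state(); p=s["tcp_pos"];R=s["ee_rot"]; print(p,s["contact_force"].round(1),s["ft_torque"].round(2))
print(proj(c,[p+R@[x,0,.025] for x in(-.011,0,.011)]).round(1).tolist(), "front pt at .04:",onz(c,353.0,248.7,.04))
E
```

```text
230 ...........+##+++###########################+...............
231 ......+....+###+++#########################+................
232 .....+#+...+###+++#########################+................
233 ....+###+++#####+++########################+................
234 ...++####+########+#######################+.................
235 ..+################+######################+.................
236 .+#######################################+..................
237 .########################################+..................
238 .+######################################+...................
239 .+######################################+...................
240 ..+####################################+....................
241 ...####################################.....................
242 ...+##################################+.....................
243 ....+#################################+.....................
244 ....+####++##########################+......................
245 .....+###++##########################+......................
246 .....+###############################...................
[... 709 characters left out ...]
..........
258 ............+###############################+++.............
259 ............+###############################+++.............
260 .............+############################+++++.............
261 .............+#######++###################+++++.............
262 ..............+#####+..+###############++++++++.............
263 ...............+++++.....+++##########+.....+...............
264 ................................++++++......................
265 ............................................................
[0.53758427 0.26271049 0.02362658] [-0.2  0.6  0.5] [0.03 0.07 0.04]
[[341.1, 263.7], [338.8, 266.3], [336.6, 268.8]] front pt at .04: [0.48579744 0.27698171 0.04      ]
```

{"fn": "servo_tool", "kwargs": {"steps": [{"dx": 0,"dy": 0,"dz": 5,"ax": 0,"ay": 0,"az": 0,"jaw": 0},{"dx": 0,"dy": 0,"dz": 5,"ax": 0,"ay": 0,"az": 0,"jaw": 0},{"dx": 0,"dy": 0,"dz": 4,"ax": 0,"ay": 0,"az": 0,"jaw": 0},{"dx": 0,"dy": 0,"dz": 3,"ax": 0,"ay": 0,"az": 0,"jaw": 0},{"dx": 0,"dy": 0,"dz": 2,"ax": 0,"ay": 0,"az": 0,"jaw": 0},{"dx": 0,"dy": 0,"dz": 2,"ax": 0,"ay": 0,"az": 0,"jaw": 0},{"dx": 0,"dy": 0,"dz": 1,"ax": 0,"ay": 0,"az": 0,"jaw": 0},{"dx": 0,"dy": 0,"dz": 0,"ax": 0,"ay": 0,"az": 0,"jaw": 0}]}}

```text
t: 14.43
tcp_pos: [0.5387, 0.2622, 0.0019]
ee_rot: [[0.98, -0.198, -0.0], [-0.198, -0.98, -0.0], [-0.0, 0.0, -1.0]]
contact_force: [0.6, 0.2, 0.5]
width: 0.0
finger_force: 0.0
```

```bash
python3 - <<'E'
from v import *
c=asc(u0=325,v0=245,w=60,hh=28); s=arm.state(); print(s["tcp_pos"],s["contact_force"].round(1))
print("ray@0:",onz(c,342,266,0))
E
```

```text
245 .+###################################+......................
246 ..+#################################+.......................
247 ..+#################################+.......................
248 ...+####+##########################+........................
249 ...+####+##########################+........................
250 ....+##############################+........................
251 .....##############################++.......................
252 .....+##############################++......................
253 ......+#############################++++....................
254 .......+############################+#++++..................
255 ........++###########################++++++.................
256 ..........+##########################+++++++................
257 ...........##########################+++++++++..............
258 ...........############################+++++++..............
259 ...........#############################+++++++.............
260 ...........##############################++++++.............
261 ...........###############################+++++.............
262 ...........+#############################++++++.............
263 ...........+###########################++...................
264 ...........+##########################+.....................
265 ............+######+++###############+......................
266 .............+###++..++#############+.......................
267 ...............+........+++++######+........................
268 ....................+.......................................
269 ...................+++......................................
270 ..................++++++....................................
271 ..................++++++++..................................
272 ..................+++++++++.................................
[0.53876674 0.26228942 0.00206907] [ 0.4  0.1 -0.1]
ray@0: [ 5.32643434e-01  2.70431085e-01 -2.22044605e-16]
```

{"fn": "servo_tool", "kwargs": {"steps": [{"dx": 0,"dy": 0,"dz": 4,"ax": 0,"ay": 0,"az": 0,"jaw": 0},{"dx": 0,"dy": 0,"dz": 4,"ax": 0,"ay": 0,"az": 0,"jaw": 0},{"dx": 0,"dy": 0,"dz": 3,"ax": 0,"ay": 0,"az": 0,"jaw": 0},{"dx": 0,"dy": 0,"dz": 2,"ax": 0,"ay": 0,"az": 0,"jaw": 0},{"dx": 0,"dy": 0,"dz": 2,"ax": 0,"ay": 0,"az": 0,"jaw": 0},{"dx": 0,"dy": 0,"dz": 1.5,"ax": 0,"ay": 0,"az": 0,"jaw": 0},{"dx": 0,"dy": 0,"dz": 1.5,"ax": 0,"ay": 0,"az": 0,"jaw": 0},{"dx": 0,"dy": 0,"dz": 0,"ax": 0,"ay": 0,"az": 0,"jaw": 0}]}}

```text
t: 15.15
tcp_pos: [0.5387, 0.2623, -0.0144]
ee_rot: [[0.98, -0.198, 0.0], [-0.198, -0.98, -0.001], [0.0, 0.001, -1.0]]
contact_force: [-4.3, -3.5, 17.2]
width: -0.0004
finger_force: 8.1
```

```bash
python3 - <<'E'
from v import *
c=asc(u0=325,v0=250,w=60,hh=28); s=arm.state(); print(s["tcp_pos"],s["contact_force"].round(1))
print([onz(c,u,v,0).round(4).tolist() for u,v in((340,268),(338,268),(343,268))])
E
```

```text
250 ..+####++##########################+........................
251 ..+####++##########################++.......................
252 ...+###+############################++......................
253 ....###############################+++++....................
254 ....+##############################++#++++..................
255 .....+#############################++#+++++.................
256 .....+#############################+#+++++++................
257 ......++###########################+++++++++++..............
258 .........+########################+++++++++#++..............
259 ..........#######################++.+++++++++++.............
260 ..........+######################+..+++++++++++.............
261 ..........+#######################+++++++++++++.............
262 ..........+##########################++++++++++.............
263 ..........############################++....+...............
264 ..........############################+.....................
265 ..........+###########################+.....................
266 ..........+##########################+......................
267 ...........+########################+.......................
268 ............+#######################........................
269 ............++#####+###############+........................
270 ..............++##+#+#########+++++.........................
271 ................+++++++##+##++++............................
272 .................+++++++++++++++............................
273 ...................+++++++++++++............................
274 ....................++++++++++++++..........................
275 .....................++++++++++++++.........................
276 .......................++++++++++++++.......................
277 ........................+++++++#+++++++.....................
[ 0.53868351  0.26223048 -0.01439119] [-5.  -2.9 14.3]
[[0.5415, 0.2681, 0.0], [0.5445, 0.2631, -0.0], [0.5369, 0.2756, 0.0]]
```

The bench contact is at reported z = -0.0145, so the real fingertips sit about 39 mm higher than reported. I'll work with that offset. Next: back over the pad with the jaws open, down, and close.

{"fn": "servo_tool", "kwargs": {"steps": [{"dx": 0,"dy": 0,"dz": -30,"ax": 0,"ay": 0,"az": 0,"jaw": 0.3},{"dx": 0,"dy": 0,"dz": -35,"ax": 0,"ay": 0,"az": 0,"jaw": 1},{"dx": -20,"dy": 2.4,"dz": -10,"ax": 0,"ay": 0,"az": 0,"jaw": 1},{"dx": -25,"dy": 3.5,"dz": 0,"ax": 0,"ay": 0,"az": 0,"jaw": 1},{"dx": -25,"dy": 3.5,"dz": 0,"ax": 0,"ay": 0,"az": 0,"jaw": 1},{"dx": 0,"dy": 0,"dz": 0,"ax": 0,"ay": 0,"az": 0,"jaw": 1},{"dx": 0,"dy": 0,"dz": 10,"ax": 0,"ay": 0,"az": 0,"jaw": 1},{"dx": 0,"dy": 0,"dz": 10,"ax": 0,"ay": 0,"az": 0,"jaw": 1}]}}

```text
t: 15.87
tcp_pos: [0.4695, 0.2671, 0.0389]
ee_rot: [[0.98, -0.198, 0.002], [-0.198, -0.98, 0.001], [0.002, -0.001, -1.0]]
contact_force: [-0.3, -0.3, -0.2]
width: 0.085
finger_force: 0.0
```

{"fn": "servo_tool", "kwargs": {"steps": [{"dx": 0,"dy": 0,"dz": 15,"ax": 0,"ay": 0,"az": 0,"jaw": 1},{"dx": 0,"dy": 0,"dz": 15,"ax": 0,"ay": 0,"az": 0,"jaw": 1},{"dx": 0,"dy": 0,"dz": 12,"ax": 0,"ay": 0,"az": 0,"jaw": 1},{"dx": 0,"dy": 0,"dz": 0,"ax": 0,"ay": 0,"az": 0,"jaw": 1},{"dx": 0,"dy": 0,"dz": 0,"ax": 0,"ay": 0,"az": 0,"jaw": 1},{"dx": 0,"dy": 0,"dz": 0,"ax": 0,"ay": 0,"az": 0,"jaw": 1},{"dx": 0,"dy": 0,"dz": 0,"ax": 0,"ay": 0,"az": 0,"jaw": 1},{"dx": 0,"dy": 0,"dz": 0,"ax": 0,"ay": 0,"az": 0,"jaw": 1}]}}

```text
t: 16.53
tcp_pos: [0.4689, 0.2672, -0.0022]
ee_rot: [[0.98, -0.198, 0.001], [-0.198, -0.98, 0.001], [0.001, -0.001, -1.0]]
contact_force: [0.1, -0.1, 0.7]
width: 0.0851
finger_force: 0.0
```

```bash
python3 - <<'E'
from v import *
c=asc(u0=325,v0=215,w=65,hh=48); rel(.468,.267,-.004,-11.5)
E
```

```text
215 ..............+###+....+#++++#########################+..........
216 .............+####+....###+++#########################+..........
217 ...........++#####+...+####++########################+...........
218 ...........########+.+#####+++#######################+...........
219 ..........+#########+########++#####################+............
220 .........+####################+#####################+............
221 .........+##########################################.............
222 ........+######+..+################################+.............
223 ........######++..+###############################+..............
224 .......+#######++++###############################+..............
225 .......+#########################################+...............
226 ........+########################################+...............
227 .........+######################################+................
228 ...........+####################################+................
229 ...........+####################################.................
230 ...........+##################################
[... 1783 characters left out ...]
......................+++++########+....................
257 ................................+++++######++++..................
258 ..................................+++++#+#++++++.................
259 ....................................++++++++++++++...............
260 .....................................+++++++++++++++.............
261 ......................................++++++++++++++++...........
262 ........................................++++++++++++++++.........
t 16.58 tcp [ 0.4688  0.2672 -0.0022] yaw -11.4 F [-1.   1.3  0.4] w 0.0855 ff 0.0 
 shift(target axes) [-0.7  0.3  1.8] (now axes) [-0.7  0.3  1.8] turn deg [-0.05 -0.06  0.1 ] q [-0.34  0.6  -0.37  2.01  0.37  0.6  -2.73]
```

```bash
python3 - <<'E'
from v import *
c=cam("scene")
for z in(.02,.025):
    a=onz(c,339.3,236.7,z);b=onz(c,366.3,257.7,z);d=b-a
    print(z,a.round(4),b.round(4),"mid",((a+b)/2).round(4),"len",np.linalg.norm(d).round(4),"ang",np.degrees(np.arctan2(d[1],d[0])).round(1))
print(arm.state()["tcp_pos"])
E
```

```text
0.02 [0.4591 0.2239 0.02  ] [0.4818 0.3211 0.02  ] mid [0.4704 0.2725 0.02  ] len 0.0999 ang 76.9
0.025 [0.4619 0.2244 0.025 ] [0.4845 0.3212 0.025 ] mid [0.4732 0.2728 0.025 ] len 0.0994 ang 76.9
[ 0.46871944  0.26708877 -0.00230312]
```

Both fingertips are level, about 100 mm apart and aligned as expected, so this is a constant offset of about (-6, +8, +39) mm with no tilt. Closing on the pad.

{"fn": "servo_tool", "kwargs": {"steps": [{"dx": 2,"dy": -1,"dz": 1.5,"ax": 0,"ay": 0,"az": 0,"jaw": 0.6},{"dx": 0,"dy": 0,"dz": 0,"ax": 0,"ay": 0,"az": 0,"jaw": 0.3},{"dx": 0,"dy": 0,"dz": 0,"ax": 0,"ay": 0,"az": 0,"jaw": 0},{"dx": 0,"dy": 0,"dz": 0,"ax": 0,"ay": 0,"az": 0,"jaw": 0},{"dx": 0,"dy": 0,"dz": 0,"ax": 0,"ay": 0,"az": 0,"jaw": 0},{"dx": 0,"dy": 0,"dz": 0,"ax": 0,"ay": 0,"az": 0,"jaw": 0},{"dx": 0,"dy": 0,"dz": 0,"ax": 0,"ay": 0,"az": 0,"jaw": 0},{"dx": 0,"dy": 0,"dz": 0,"ax": 0,"ay": 0,"az": 0,"jaw": 0}]}}

```text
t: 17.3
tcp_pos: [0.4706, 0.2676, -0.0041]
ee_rot: [[0.98, -0.198, 0.0], [-0.198, -0.98, 0.0], [0.0, -0.0, -1.0]]
contact_force: [-1.0, -0.3, 4.9]
width: 0.0282
finger_force: 59.3
```

```bash
python3 - <<'E'
from v import *
c=asc(u0=335,v0=225,w=45,hh=34); rel(.468,.267,-.004,-11.5)
E
```

```text
225 .+######################################+....
226 .+#####################################+.....
227 ..#####################################......
228 ..+###################################+......
229 ..+###################################+......
230 ..+##################################+.......
231 ...##################################+.......
232 ...+################################+........
233 ...+################################+........
234 ....+###############################.........
235 .....+##############################.........
236 .......+############################.........
237 ........+###########################.........
238 ........+######ooo##################.........
239 ........+#####oooooo################+........
240 ........+####oooooooo###############+........
241 ........+####oooooooo################+.......
242 ........+###ooooooooo#########+++#####++++...
243 ........+###ooooooooo########+..+#########+..
244 .........###ooooooooo########+..+##########..
245 .........+##oooooooooo########+###########+..
246 .........+++oooooooooo###################+...
247 ...........+ooooooooo###################+....
248 ............oooooooo####################.....
249 .............ooooooo###################+.....
250 .............oooooo##################++......
251 ..............ooooo###############++.........
252 ...............+oo#############++............
253 ................++#######+####++.............
254 .................+++####++#+#+++.............
255 ...................+++++++#++++++............
256 .....................+++++++++++++...........
257 ......................+++++++++++++..........
258 .......................+++++++++++++.........
t 17.35 tcp [ 0.4707  0.2677 -0.0041] yaw -11.4 F [-1.  -0.1  5.1] w 0.0283 ff 59.3 
 shift(target axes) [-2.5  1.2 -0.1] (now axes) [-2.5  1.2 -0.1] turn deg [-0.02 -0.02  0.1 ] q [-0.34  0.6  -0.37  2.01  0.37  0.6  -2.73]
```

Pad is gripped (width 28 mm, 59 N). Lifting and carrying to above the cup.

{"fn": "servo_tool", "kwargs": {"steps": [{"dx": 0,"dy": 0,"dz": -6,"ax": 0,"ay": 0,"az": 0,"jaw": 0},{"dx": 0,"dy": 0,"dz": -16,"ax": 0,"ay": 0,"az": 0,"jaw": 0},{"dx": 0,"dy": 0,"dz": -20,"ax": 0,"ay": 0,"az": 0,"jaw": 0},{"dx": 0,"dy": 0,"dz": -20,"ax": 0,"ay": 0,"az": 0,"jaw": 0},{"dx": 0,"dy": 0,"dz": -20,"ax": 0,"ay": 0,"az": 0,"jaw": 0},{"dx": 0,"dy": 0,"dz": -20,"ax": 0,"ay": 0,"az": 0,"jaw": 0},{"dx": 0,"dy": 0,"dz": -16,"ax": 0,"ay": 0,"az": 0,"jaw": 0},{"dx": 0,"dy": 0,"dz": -6,"ax": 0,"ay": 0,"az": 0,"jaw": 0}]}}

```text
t: 18.02
tcp_pos: [0.4713, 0.2681, 0.122]
ee_rot: [[0.98, -0.198, 0.003], [-0.198, -0.98, 0.002], [0.002, -0.002, -1.0]]
contact_force: [-0.6, 0.6, 0.1]
width: 0.0284
finger_force: 59.1
```

{"fn": "servo_tool", "kwargs": {"steps": [{"dx": 6.2,"dy": 10.9,"dz": 0,"ax": 0,"ay": 0,"az": 0,"jaw": 0},{"dx": 6.2,"dy": 10.9,"dz": 0,"ax": 0,"ay": 0,"az": 0,"jaw": 0},{"dx": 12,"dy": 22,"dz": 0,"ax": 0,"ay": 0,"az": 0,"jaw": 0},{"dx": 12,"dy": 22,"dz": 0,"ax": 0,"ay": 0,"az": 0,"jaw": 0},{"dx": 12,"dy": 22,"dz": 0,"ax": 0,"ay": 0,"az": 0,"jaw": 0},{"dx": 12,"dy": 22,"dz": 0,"ax": 0,"ay": 0,"az": 0,"jaw": 0},{"dx": 12,"dy": 22,"dz": 0,"ax": 0,"ay": 0,"az": 0,"jaw": 0},{"dx": 12,"dy": 22,"dz": 0,"ax": 0,"ay": 0,"az": 0,"jaw": 0}]}}

```text
t: 18.68
tcp_pos: [0.5219, 0.0965, 0.1179]
ee_rot: [[0.98, -0.199, -0.003], [-0.199, -0.98, -0.001], [-0.003, 0.002, -1.0]]
contact_force: [1.0, 0.3, -0.4]
width: 0.0284
finger_force: 59.1
```

{"fn": "servo_tool", "kwargs": {"steps": [{"dx": 12,"dy": 22,"dz": 0,"ax": 0,"ay": 0,"az": 0,"jaw": 0},{"dx": 12,"dy": 22,"dz": 0,"ax": 0,"ay": 0,"az": 0,"jaw": 0},{"dx": 12,"dy": 22,"dz": 0,"ax": 0,"ay": 0,"az": 0,"jaw": 0},{"dx": 12,"dy": 22,"dz": 0,"ax": 0,"ay": 0,"az": 0,"jaw": 0},{"dx": 12,"dy": 22,"dz": 0,"ax": 0,"ay": 0,"az": 0,"jaw": 0},{"dx": 12,"dy": 22,"dz": 0,"ax": 0,"ay": 0,"az": 0,"jaw": 0},{"dx": 12,"dy": 22,"dz": 0,"ax": 0,"ay": 0,"az": 0,"jaw": 0},{"dx": 12,"dy": 22,"dz": 0,"ax": 0,"ay": 0,"az": 0,"jaw": 0}]}}

```text
t: 19.35
tcp_pos: [0.5805, -0.0948, 0.1177]
ee_rot: [[0.98, -0.199, -0.003], [-0.199, -0.98, -0.0], [-0.003, 0.001, -1.0]]
contact_force: [0.8, 0.2, 0.0]
width: 0.0284
finger_force: 59.1
```

{"fn": "servo_tool", "kwargs": {"steps": [{"dx": 12,"dy": 22,"dz": 0,"ax": 0,"ay": 0,"az": 0,"jaw": 0},{"dx": 12,"dy": 22,"dz": 0,"ax": 0,"ay": 0,"az": 0,"jaw": 0},{"dx": 12,"dy": 22,"dz": 0,"ax": 0,"ay": 0,"az": 0,"jaw": 0},{"dx": 12,"dy": 22,"dz": 0,"ax": 0,"ay": 0,"az": 0,"jaw": 0},{"dx": 12,"dy": 22,"dz": 0,"ax": 0,"ay": 0,"az": 0,"jaw": 0},{"dx": 6.2,"dy": 10.9,"dz": 0,"ax": 0,"ay": 0,"az": 0,"jaw": 0},{"dx": 6.2,"dy": 10.9,"dz": 0,"ax": 0,"ay": 0,"az": 0,"jaw": 0},{"dx": 0,"dy": 0,"dz": 0,"ax": 0,"ay": 0,"az": 0,"jaw": 0}]}}

```text
t: 20.02
tcp_pos: [0.6261, -0.2384, 0.1183]
ee_rot: [[0.98, -0.201, -0.002], [-0.201, -0.98, -0.001], [-0.001, 0.001, -1.0]]
contact_force: [0.1, -0.2, -0.2]
width: 0.0288
finger_force: 59.1
```

```bash
python3 - <<'E'
from v import *
c=asc(u0=165,v0=160,w=70,hh=75); rel(.627,-.235,.041,-11.5)
T=cam("top")
for n,k in(("S",c),("T",T)): print(n,[b for b in blobs(k,(2,130,70),(22,255,255),15)[1] if b[0][0]<400][:8])
p=arm.state()["tcp_pos"]; off=np.array([-.0052,.0088,.0041])
print("pred pad foot/top S",proj(c,[p+off,p+off+[0,0,.04]]).round(1).tolist(),"cup rim",proj(c,[[.622,-.226,.055]]).round(1).tolist())
E
```

```text
160 #################+........................................oooooooooooo
161 ##################........................................oooooooooooo
162 ##################.........................................ooooooooooo
163 ##################............................................oooooooo
164 ##################.............................................ooooooo
165 #################+.............................................ooooooo
166 #################+............................................++ooooo.
167 #################............................................+##++o+..
168 ################+...........................................+###+###+.
169 ################+..........................................+##+++++++.
170 ################+.........................................+##+++++++++
171 ################+........................................+##++++++++++
172 #################........................................+#+++++++++++
173 #################+.....................................++#++++++++++++
174 ##################............................
[... 4786 characters left out ...]
4]), ([393, 67, 10, 7, 19], [398.2, 69.4]), ([388, 75, 38, 15, 50], [405.8, 81.9]), ([106, 144, 40, 23, 295], [126.4, 155.2]), ([222, 153, 17, 15, 151], [229.9, 159.8]), ([172, 185, 6, 10, 26], [174.4, 189.6]), ([119, 191, 32, 29, 379], [134.2, 204.4]), ([264, 246, 12, 11, 84], [269.5, 251.4])]
T [([30, 0, 64, 59, 2287], [62.9, 31.1]), ([76, 0, 18, 12, 153], [85.5, 4.8]), ([346, 32, 149, 24, 3094], [420.9, 42.8]), ([103, 35, 42, 5, 159], [124.6, 37.2]), ([240, 78, 10, 57, 148], [244.2, 105.7]), ([228, 151, 9, 8, 44], [232.0, 154.5]), ([330, 159, 10, 7, 49], [333.8, 162.3]), ([119, 163, 10, 13, 60], [123.5, 168.7])]
pred pad foot/top S [[182.7, 193.0], [180.5, 185.2]] cup rim [[185.9, 205.3]]
```

```bash
python3 - <<'E'
from v import *
T=cam("top");h=cv2.cvtColor(T["image"],cv2.COLOR_BGR2HSV)[154:174,322:346]
for r in range(20): print(154+r," ".join(f"{'o' if h[r,k,1]>130 and h[r,k,0]<20 else '.'}{h[r,k,2]//10:02d}" for k in range(24)))
p=arm.state()["tcp_pos"]; z=p[2]+.0041+.04
print(p,[onz(T,u,v,z).round(4).tolist() for u,v in((333.8,162.3),(334.5,163))],"pred top px",proj(T,[p+[-.0052,.0088,.0441],p+[-.0052,.0088,.0041]]).round(1).tolist())
E
```

```text
154 .04 .04 .04 .04 .04 .04 .03 .03 .04 .03 .03 .03 .03 .03 .04 .04 .04 .05 .05 .05 .05 .05 .05 .05
155 .04 .04 .04 .04 .04 .04 .04 .03 .03 .03 .03 .03 .03 .03 .03 .03 .04 .04 .04 .04 .05 .05 .05 .05
156 .05 .05 .04 .05 .04 .04 .03 .03 .03 .03 .03 .03 .03 .03 .03 .03 .03 .03 .04 .05 .04 .05 .05 .05
157 .08 .07 .07 .06 .05 .04 .03 .03 .04 .03 .04 .04 .03 .03 .03 .03 .04 .03 .04 .04 .05 .05 .05 .05
158 .10 .09 .09 .09 .06 .04 .04 .03 .04 .04 .04 .04 .04 .04 .03 .03 .03 .03 .03 .04 .04 .05 .05 .05
159 .09 .09 .09 .08 .06 .04 .04 .04 .05 o06 o07 o07 o06 o05 .04 .03 .03 .03 .03 .04 .04 .05 .05 .05
160 .10 .09 .09 .09 .08 .06 .05 .06 o07 o09 o10 o10 o09 o07 o06 .04 .04 .03 .03 .04 .05 .05 .05 .05
161 .10 .10 .12 .11 .10 .08 .06 .06 o08 o10 o11 o11 o11 o10 o09 o07 o06 .04 .04 .04 .05 .05 .05 .05
162 .10 .12 .13 .13 .11 .08 .07 .07 o08 o10 o11 o12 o12 o12 o11 o10 o08 .06 .05 .05 .05 .05 .05 .05
163 .12 .13 .14 .13 .11 .10 .08 .08 o08 o09 o10 o11 o12 o13 o12 o11 o09 .07 .07 .06 .05 .05 .05 .05
164 .14 .15 .14 .14 .13 .12 .10 .08 o08 o08 o09 o10 o12 o13 o12 o11 .09 .09 .10 .09 .07 .05 .05 .05

[... 337 characters left out ...]
08 .09 .10 .11 .11 .10 .10 .10 .12 .15 .15 .12 .08 .06 .05 .05
169 .13 .14 .15 .16 .16 .15 .12 .09 .09 .10 .11 .11 .11 .10 .10 .10 .13 .15 .15 .12 .09 .06 .05 .05
170 .12 .13 .14 .14 .14 .12 .10 .09 .10 .11 .12 .11 .11 .10 .10 .10 .13 .15 .15 .13 .09 .06 .05 .05
171 .11 .12 .13 .13 .12 .11 .10 .10 .11 .12 .11 .11 .10 .10 .10 .11 .14 .15 .15 .13 .09 .06 .05 .05
172 .08 .10 .12 .12 .12 .12 .12 .12 .13 .12 .11 .11 .10 .10 .10 .12 .15 .16 .15 .13 .09 .06 .05 .05
173 .07 .08 .09 .11 .11 .12 .12 .13 .13 .12 .10 .10 .10 .10 .10 .12 .15 .16 .15 .13 .09 .06 .05 .05
[ 0.62670547 -0.23318671  0.11917974] [[0.6102, -0.2295, 0.1633], [0.6081, -0.2316, 0.1633]] pred top px [[332.1, 158.7], [330.0, 161.7]]
```

The top view catches the pad between the fingers at columns 330–338 and rows 159–165. So the pad really sits about 9 mm further to -y than I predicted, meaning the offset varies with place. I'll correct and lower to just above the rim.

{"fn": "servo_tool", "kwargs": {"steps": [{"dx": -1.7,"dy": -3.5,"dz": 6,"ax": 0,"ay": 0,"az": 0,"jaw": 0},{"dx": -1.7,"dy": -3.4,"dz": 8,"ax": 0,"ay": 0,"az": 0,"jaw": 0},{"dx": 0,"dy": 0,"dz": 8,"ax": 0,"ay": 0,"az": 0,"jaw": 0},{"dx": 0,"dy": 0,"dz": 8,"ax": 0,"ay": 0,"az": 0,"jaw": 0},{"dx": 0,"dy": 0,"dz": 8,"ax": 0,"ay": 0,"az": 0,"jaw": 0},{"dx": 0,"dy": 0,"dz": 6,"ax": 0,"ay": 0,"az": 0,"jaw": 0},{"dx": 0,"dy": 0,"dz": 0,"ax": 0,"ay": 0,"az": 0,"jaw": 0},{"dx": 0,"dy": 0,"dz": 0,"ax": 0,"ay": 0,"az": 0,"jaw": 0}]}}

```text
t: 20.83
tcp_pos: [0.6248, -0.2276, 0.075]
ee_rot: [[0.98, -0.198, -0.001], [-0.198, -0.98, 0.0], [-0.001, -0.0, -1.0]]
contact_force: [0.5, 1.5, 0.4]
width: 0.0284
finger_force: 59.1
```

```bash
cat >> v.py <<'E'
def cls(n,u0,v0,w,hh,c=None):
    "letters: o orange, # dark, + mid, b blue, g green bench, s grey"
    c=c or cam(n); im=c["image"][v0:v0+hh,u0:u0+w]; h=cv2.cvtColor(im,cv2.COLOR_BGR2HSV).astype(int)
    for r in range(hh):
        s=""
        for k in range(w):
            H,Sa,V=h[r,k]
            s+="o" if Sa>120 and H<20 and V>45 else "#" if V<45 else "b" if Sa>110 and 95<H<135 else "." if 25<H<50 and Sa>60 else "+" if V<80 else "s"
        print(v0+r,s)
    return c
E
python3 - <<'E'
from v import *
c=cls("scene",160,185,50,36); t=cls("top",315,150,32,24); rel(.6247,-.2258,.063,-11.5)
print("cup S",proj(c,[[.622,-.226,.055],[.622,-.226,.045]]).round(1).tolist(),"cup T",proj(t,[[.622,-.226,.055]]).round(1).tolist())
E
```

```text
185 .........###################........ssbbbb+###++ss
186 ...........#################.......ssbbbb+##+#+++s
187 ............################........+bbbb+#####+++
188 .............###############........++b######b##++
189 ..............##############........+++####+####+b
190 ...............###############......+##+#########b
191 ................##############+....+########+###bb
192 ................########################++#+####+b
193 ................#####################++########+bb
194 .................#oo################++++######+#++
195 .................+oooo#############++++b#+#####b++
196 .................ooooo############++s++###b###+bbb
197 ..................ooooo##########++sss+++###bb+bbb
198 ..................soooo#########++ssss++####bbbbb+
199 ..................ssooo########+ssssss++###bb+bbb+
200 ...................sooo++#####+sssssss++++bbbb++++
201 ....................oooo+#####+ssssssss+++b+++++++
202 ....................sooo++###++sssssssss++++++++++
203 ....................sooo++###+ssssssssssss++++++++
204 ...................ssso+++++++ssssssssssssss++++++

[... 1352 characters left out ...]
++++++++
163 +++++++++++ooooo+####+++++++++++
164 ++++++sss+oooooooo+##+++++++++++
165 ++++++ssssooooooooo+##++++++++++
166 ++++++sssssoooooooo+++++++++++++
167 ++++++sssssoooooooo+++++++++++++
168 +++++sssssssoooooosss+++++++++++
169 +++++ssssssssooosssssb++++++++++
170 +++++sssssssssssssssbb++++++++++
171 ++++++sssssssssssssbbb++++++++++
172 ++++s++ssssssssssssbbb++++++++++
173 +++ssss+sssssssssssbbbs+++++++++
t 20.93 tcp [ 0.6254 -0.2278  0.0759] yaw -11.41 F [0.9 0.3 0.8] w 0.0284 ff 59.1 
 shift(target axes) [-1.1 -1.8 12.9] (now axes) [-1.1 -1.8 12.9] turn deg [ 0.   -0.04  0.09] q [ 0.47  0.63 -0.3   1.67  0.23  0.88 -1.7 ]
cup S [[185.9, 205.3], [186.4, 207.0]] cup T [[327.0, 166.2]]
```

```bash
python3 - <<'E'
from v import *
S=cam("scene");T=cam("top")
for z in(.075,.08,.085): print(z,"pad T",onz(T,329.2,164.8,z).round(4),"cupT axis px",proj(T,[[.6193,-.2249,z]]).round(1),"cupS axis px",proj(S,[[.6249,-.2249,z],[.621,-.2255,z]]).round(1).tolist())
E
```

```text
0.075 pad T [ 0.6224 -0.2299  0.075 ] cupT axis px [[327.7 165.7]] cupS axis px [[184.6, 202.7], [185.2, 201.7]]
0.08 pad T [ 0.6212 -0.2291  0.08  ] cupT axis px [[327.9 165.3]] cupS axis px [[184.4, 201.8], [185.0, 200.8]]
0.085 pad T [ 0.6201 -0.2283  0.085 ] cupT axis px [[328.2 165. ]] cupS axis px [[184.1, 200.9], [184.7, 199.9]]
```

{"fn": "servo_tool", "kwargs": {"steps": [{"dx": -1.5,"dy": -2.3,"dz": 3,"ax": 0,"ay": 0,"az": 0,"jaw": 0},{"dx": 0,"dy": 0,"dz": 5,"ax": 0,"ay": 0,"az": 0,"jaw": 0},{"dx": 0,"dy": 0,"dz": 5,"ax": 0,"ay": 0,"az": 0,"jaw": 0},{"dx": 0,"dy": 0,"dz": 4,"ax": 0,"ay": 0,"az": 0,"jaw": 0},{"dx": 0,"dy": 0,"dz": 0,"ax": 0,"ay": 0,"az": 0,"jaw": 0},{"dx": 0,"dy": 0,"dz": 0,"ax": 0,"ay": 0,"az": 0,"jaw": 0},{"dx": 0,"dy": 0,"dz": 0,"ax": 0,"ay": 0,"az": 0,"jaw": 0},{"dx": 0,"dy": 0,"dz": 0,"ax": 0,"ay": 0,"az": 0,"jaw": 0}]}}

```text
t: 21.7
tcp_pos: [0.6243, -0.2251, 0.0588]
ee_rot: [[0.98, -0.198, 0.0], [-0.198, -0.98, -0.0], [0.0, 0.0, -1.0]]
contact_force: [0.8, -0.0, -0.6]
width: 0.0281
finger_force: 59.1
```

```bash
python3 - <<'E'
from v import *
c=cls("scene",170,194,34,22); t=cls("top",315,158,24,20); rel(.6247,-.2258,.041,-11.5)
E
```

```text
194 .......##############.+.+######+##
195 ........#########################+
196 ........##########################
197 ........##o+#################b####
198 .........oooo###############+###++
199 ........+ooooo############+++++#+b
200 .........ooooo##########.+ss+++#bb
201 .........soooo#########++ssss++++b
202 ..........soooo########+ssssss++++
203 ..........soooo+######+sssssssss++
204 .........sssooo++#####+sssssssssss
205 .........sssooo++####++sssssssssss
206 ........sss+ooo+++##+++sssssssssss
207 .......ssss+++ss+++++++sssssssssss
208 ......ssssss+sssss+ss+++sssssssss+
209 .....ssssssssssssssss+++ssssssss++
210 ....ssssssssssssssss++++sssssss++b
211 ..sssss+sssssssssss++++++ssss+++bb
212 ..ssbbsbbbssssssss+++++++++++++bbb
213 ..sbbbbbbbb+++++++++++#+++++++bbbb
214 ..ssbbbbbbb+++++++++##+++++++bbbbb
215 ...ssbbbbbbb+#++++####++++++++bbb+
158 +.++#########.++++++++++
159 ##############++++++++++
160 .##############+++++++++
161 +###############++++++++
162 +##################+++++
163 +++#######+########+++++
164 +++++##++oooo+######++++
165 +++++++++oooooo+####++++
166 +++++++++oooooooo####.++
167 ++++++++oooooooooo++++++
168 +++++++ssoooooooo+++++++
169 +++++++ssooooooossss++++
170 +++++++ssssoooosssss++++
171 +++++++ssssssssssssss+++
172 ++++++++sssssssssssbs+++
173 +++ssss+sssssssssssbb+++
174 ++ssssssssssssssssbbb+++
175 +sssssssssssssssssbbb+++
176 ssssssssssssssssssbbb+++
177 ssssssssssssssssssbbb+++
t 21.8 tcp [ 0.6243 -0.2251  0.0589] yaw -11.4 F [ 0.3  0.3 -0.7] w 0.0286 ff 59.1 
 shift(target axes) [ 0.6  0.6 17.9] (now axes) [ 0.6  0.6 17.9] turn deg [ 0.   -0.03  0.1 ] q [ 0.46  0.65 -0.3   1.69  0.24  0.84 -1.71]
```

{"fn": "servo_tool", "kwargs": {"steps": [{"dx": -1.3,"dy": -1.3,"dz": 2,"ax": 0,"ay": 0,"az": 0,"jaw": 0},{"dx": 0,"dy": 0,"dz": 2,"ax": 0,"ay": 0,"az": 0,"jaw": 0},{"dx": 0,"dy": 0,"dz": 2,"ax": 0,"ay": 0,"az": 0,"jaw": 0},{"dx": 0,"dy": 0,"dz": 2,"ax": 0,"ay": 0,"az": 0,"jaw": 0},{"dx": 0,"dy": 0,"dz": 2,"ax": 0,"ay": 0,"az": 0,"jaw": 0},{"dx": 0,"dy": 0,"dz": 0,"ax": 0,"ay": 0,"az": 0,"jaw": 0},{"dx": 0,"dy": 0,"dz": 0,"ax": 0,"ay": 0,"az": 0,"jaw": 0},{"dx": 0,"dy": 0,"dz": 0,"ax": 0,"ay": 0,"az": 0,"jaw": 0}]}}

```text
t: 22.47
tcp_pos: [0.6232, -0.2234, 0.0501]
ee_rot: [[0.98, -0.198, 0.0], [-0.198, -0.98, -0.0], [0.0, 0.0, -1.0]]
contact_force: [-3.4, 1.1, 11.5]
width: 0.0282
finger_force: 60.5
```

{"fn": "servo_tool", "kwargs": {"steps": [{"dx": -0.8,"dy": 0,"dz": 0,"ax": 0,"ay": 0,"az": 0,"jaw": 0},{"dx": -0.8,"dy": -0.2,"dz": 0,"ax": 0,"ay": 0,"az": 0,"jaw": 0},{"dx": -0.4,"dy": 0,"dz": 0,"ax": 0,"ay": 0,"az": 0,"jaw": 0},{"dx": 0,"dy": 0,"dz": 1,"ax": 0,"ay": 0,"az": 0,"jaw": 0},{"dx": 0,"dy": 0,"dz": 0,"ax": 0,"ay": 0,"az": 0,"jaw": 0},{"dx": 0,"dy": 0,"dz": 0,"ax": 0,"ay": 0,"az": 0,"jaw": 0},{"dx": 0,"dy": 0,"dz": 0,"ax": 0,"ay": 0,"az": 0,"jaw": 0},{"dx": 0,"dy": 0,"dz": 0,"ax": 0,"ay": 0,"az": 0,"jaw": 0}]}}

```text
t: 23.13
tcp_pos: [0.6231, -0.2234, 0.05]
ee_rot: [[0.98, -0.198, 0.004], [-0.198, -0.98, -0.001], [0.004, 0.001, -1.0]]
contact_force: [-2.1, 0.7, 13.2]
width: 0.0282
finger_force: 60.7
```

```bash
python3 - <<'E'
from v import *
c=cls("scene",172,194,30,20); t=cls("top",315,160,24,16); rel(.6247,-.2258,.041,-11.5); print(arm.state()["ft_torque"].round(2))
E
```

```text
194 .....###############+++bbb+###
195 ......###############++++####+
196 .......#######################
197 .......#######################
198 .......#######################
199 ........+ooo##################
200 ........oooo##############++#+
201 ........+oooo###########++++++
202 ........+ooooo#########++sss++
203 ........s+oooo########++ssssss
204 .......ss+ooooo######++sssssss
205 .......ss+oooo++#####+ssssssss
206 ......sss++ooo++#####+ssssssss
207 .....ssss++ooo+++###++ssssssss
208 ....sssssssssss++###++ssssssss
209 ...sssssssssssss++++++ssssssss
210 ..ssssssssssssss++++++sssssss+
211 ssssssssssssssss+++++++sssss++
212 ssbbbbbs+sssssss+++++#+++++++b
213 sbbbbbbbs++++ss++++##+++++++bb
160 .+##########++++++++++++
161 #############+++++++++++
162 ###############+++++++++
163 ##############++++++++++
164 +++###############++++++
165 ++++####+oo+#######+++++
166 ++++++++ooooo+#####+++++
167 ++++++++ooooooo+###+++++
168 +++++++ooooooooo++++++++
169 +++++++ooooooooo++++++++
170 ++++++++ooooooossss+++++
171 ++++++++ssoooosssss+++++
172 ++++++++sssssssssss+++++
173 +++ssss+sssssssssss+++++
174 ++ssssssssssssssssss++++
175 +sssssssssssssssssbb++++
t 23.23 tcp [ 0.6231 -0.2234  0.05  ] yaw -11.41 F [-0.4 -0.3 12. ] w 0.0281 ff 60.7 
 shift(target axes) [2.1 2.  9. ] (now axes) [2.  2.  9.1] turn deg [ 0.03 -0.23  0.09] q [ 0.46  0.65 -0.3   1.7   0.25  0.82 -1.72]
[ 0.08  0.54 -0.01]
```

{"fn": "servo_tool", "kwargs": {"steps": [{"dx": 1.5,"dy": 0,"dz": -1,"ax": 0,"ay": 0,"az": 0,"jaw": 0},{"dx": 1,"dy": 1,"dz": 0,"ax": 0,"ay": 0,"az": 0,"jaw": 0},{"dx": 1,"dy": 1,"dz": 0,"ax": 0,"ay": 0,"az": 0,"jaw": 0},{"dx": 0,"dy": 1,"dz": 0.5,"ax": 0,"ay": 0,"az": 0,"jaw": 0},{"dx": 0,"dy": 0,"dz": 0.5,"ax": 0,"ay": 0,"az": 0,"jaw": 0},{"dx": 0,"dy": 0,"dz": 1,"ax": 0,"ay": 0,"az": 0,"jaw": 0},{"dx": 0,"dy": 0,"dz": 1,"ax": 0,"ay": 0,"az": 0,"jaw": 0},{"dx": 0,"dy": 0,"dz": 0,"ax": 0,"ay": 0,"az": 0,"jaw": 0}]}}

```text
t: 23.9
tcp_pos: [0.626, -0.2269, 0.0469]
ee_rot: [[0.98, -0.197, 0.004], [-0.197, -0.98, -0.001], [0.005, 0.0, -1.0]]
contact_force: [2.0, -0.6, 3.2]
width: 0.0281
finger_force: 59.5
```

It has dropped into the pocket. Pressing on down.

{"fn": "servo_tool", "kwargs": {"steps": [{"dx": 0.5,"dy": 0,"dz": 1.5,"ax": 0,"ay": 0,"az": 0,"jaw": 0},{"dx": 0,"dy": 0,"dz": 1.5,"ax": 0,"ay": 0,"az": 0,"jaw": 0},{"dx": 0,"dy": 0,"dz": 1.5,"ax": 0,"ay": 0,"az": 0,"jaw": 0},{"dx": 0,"dy": 0,"dz": 1.5,"ax": 0,"ay": 0,"az": 0,"jaw": 0},{"dx": 0,"dy": 0,"dz": 0,"ax": 0,"ay": 0,"az": 0,"jaw": 0},{"dx": 0,"dy": 0,"dz": 0,"ax": 0,"ay": 0,"az": 0,"jaw": 0},{"dx": 0,"dy": 0,"dz": 0,"ax": 0,"ay": 0,"az": 0,"jaw": 0},{"dx": 0,"dy": 0,"dz": 0,"ax": 0,"ay": 0,"az": 0,"jaw": 0}]}}

```text
t: 24.57
tcp_pos: [0.6264, -0.2273, 0.0406]
ee_rot: [[0.98, -0.198, 0.004], [-0.198, -0.98, -0.001], [0.004, 0.0, -1.0]]
contact_force: [3.9, -2.1, 6.6]
width: 0.0279
finger_force: 60.0
```

{"fn": "servo_tool", "kwargs": {"steps": [{"dx": 0,"dy": 0,"dz": 1,"ax": 0,"ay": 0,"az": 0,"jaw": 0},{"dx": 0,"dy": 0,"dz": 1,"ax": 0,"ay": 0,"az": 0,"jaw": 0},{"dx": 0,"dy": 0,"dz": 1,"ax": 0,"ay": 0,"az": 0,"jaw": 0},{"dx": 0,"dy": 0,"dz": 1,"ax": 0,"ay": 0,"az": 0,"jaw": 0},{"dx": 0,"dy": 0,"dz": 0,"ax": 0,"ay": 0,"az": 0,"jaw": 0},{"dx": 0,"dy": 0,"dz": 0,"ax": 0,"ay": 0,"az": 0,"jaw": 0},{"dx": 0,"dy": 0,"dz": 0,"ax": 0,"ay": 0,"az": 0,"jaw": 0},{"dx": 0,"dy": 0,"dz": 0,"ax": 0,"ay": 0,"az": 0,"jaw": 0}]}}

```text
t: 25.23
tcp_pos: [0.6266, -0.2274, 0.0397]
ee_rot: [[0.98, -0.198, 0.004], [-0.198, -0.98, -0.002], [0.004, 0.001, -1.0]]
contact_force: [-4.3, 0.4, 27.7]
width: 0.0286
finger_force: 62.5
```

Fully home: z stopped at 0.0397 under 28 N. Now release, slide back along the jack to the fin, and grip.

{"fn": "servo_tool", "kwargs": {"steps": [{"dx": 0,"dy": 0,"dz": -2,"ax": 0,"ay": 0,"az": 0,"jaw": 0},{"dx": 0,"dy": 0,"dz": -1.5,"ax": 0,"ay": 0,"az": 0,"jaw": 0.5},{"dx": 0,"dy": 0,"dz": 0,"ax": 0,"ay": 0,"az": 0,"jaw": 1},{"dx": 0,"dy": 0,"dz": 0,"ax": 0,"ay": 0,"az": 0,"jaw": 1},{"dx": 0,"dy": 0,"dz": 0,"ax": 0,"ay": 0,"az": 0,"jaw": 1},{"dx": 0,"dy": 0,"dz": -4,"ax": 0,"ay": 0,"az": 0,"jaw": 1},{"dx": 0,"dy": 0,"dz": -6,"ax": 0,"ay": 0,"az": 0,"jaw": 1},{"dx": 0,"dy": 0,"dz": -6,"ax": 0,"ay": 0,"az": 0,"jaw": 1}]}}

```text
t: 25.9
tcp_pos: [0.6242, -0.2265, 0.0552]
ee_rot: [[0.98, -0.198, -0.001], [-0.198, -0.98, 0.0], [-0.001, -0.0, -1.0]]
contact_force: [-0.6, -0.2, 0.7]
width: 0.0855
finger_force: 0.0
```

{"fn": "servo_tool", "kwargs": {"steps": [{"dx": -8,"dy": 0,"dz": 0,"ax": 0,"ay": 0,"az": 0,"jaw": 1},{"dx": -14,"dy": 0,"dz": 0,"ax": 0,"ay": 0,"az": 0,"jaw": 1},{"dx": -16,"dy": 0,"dz": 0,"ax": 0,"ay": 0,"az": 0,"jaw": 1},{"dx": -16,"dy": 0,"dz": 0,"ax": 0,"ay": 0,"az": 0,"jaw": 1},{"dx": -10,"dy": 0,"dz": 0,"ax": 0,"ay": 0,"az": 0,"jaw": 1},{"dx": -6,"dy": 0,"dz": 0,"ax": 0,"ay": 0,"az": 0,"jaw": 1},{"dx": 0,"dy": 0,"dz": 0,"ax": 0,"ay": 0,"az": 0,"jaw": 1},{"dx": 0,"dy": 0,"dz": 0,"ax": 0,"ay": 0,"az": 0,"jaw": 1}]}}

```text
t: 26.57
tcp_pos: [0.5563, -0.2129, 0.0555]
ee_rot: [[0.98, -0.198, 0.001], [-0.198, -0.98, -0.0], [0.001, 0.0, -1.0]]
contact_force: [0.6, 0.2, 0.0]
width: 0.0854
finger_force: 0.0
```

```bash
python3 - <<'E'
from v import *
c=cls("scene",170,182,34,32); t=cls("top",314,152,30,26); rel(.558,-.2135,.0565,-11.5)
E
```

```text
182 ..............................####
183 .............................+####
184 ...........................s++####
185 ..........................ssbb####
186 .........................ssbbb####
187 ..........................+bb+####
188 ..........................++b+#+##
189 ..........................s++#####
190 ...........................+#+#+##
191 ..........................s+++####
192 .........................ss+b++###
193 ........................ssbbb+##+#
194 .......................ssbbbb+####
195 ......................ssbbs++b###+
196 ............ssssss..sssbbsss++####
197 ..........sooooooossssbbssss+++###
198 ..........soooooooossbssssss+++##+
199 .........sooooooooosssssssss++#+#+
200 .........soooooooooosssssssss+++#b
201 .........soooooooooosssssssss+++++
202 .........ooooooooooossssssssss++++
203 .........soooooooooossssssssssss++
204 .........soooooooooossssssssssssss
205 .........ssoooooooooosssssssssssss
206 ........sssoooooooooo+ssssssssssss
207 .......ssssoooooooooo++sssssssssss
208 ......ssssssooooooooo+++sssssssss+
209 .....ssssssssooooooo++++ssssssss++
210 ....
[... 582 characters left out ...]
##+.+++sssssss++++++
165 ++++++++++#++++++ssssss+++++++
166 +++++++++##++++++ssssss+++++++
167 ++++++++++##.++++ssss+++++++++
168 +++++++++.#++++++ss+++++++++++
169 +++++++++##+.+++++++++++++++++
170 +++++++++##.++++++++++++++++++
171 +++++++++##.++++++++++++++++++
172 ++++++++.#++++++++++++++++++++
173 ++#++.+++#++++++++++++++++++++
174 +++####++.++++++++++++++++++++
175 ++++###+++++++++++++++++++++++
176 +++####+++++++++++++++++++++++
177 +++####++++++++++++++.++++++++
t 26.67 tcp [ 0.5568 -0.2129  0.0554] yaw -11.39 F [ 0.4 -0.8 -0.3] w 0.0851 ff 0.0 
 shift(target axes) [ 1.3  0.4 -1.1] (now axes) [ 1.3  0.4 -1.1] turn deg [-0.01 -0.07  0.11] q [ 0.5   0.56 -0.31  1.86  0.24  0.76 -1.71]
```

Pad stands upright in the cup (orange at columns 180–190, rows 197–210). Gripping the fin.

{"fn": "servo_tool", "kwargs": {"steps": [{"dx": 1,"dy": 0,"dz": 0,"ax": 0,"ay": 0,"az": 0,"jaw": 0.5},{"dx": 0,"dy": 0,"dz": 0,"ax": 0,"ay": 0,"az": 0,"jaw": 0},{"dx": 0,"dy": 0,"dz": 0,"ax": 0,"ay": 0,"az": 0,"jaw": 0},{"dx": 0,"dy": 0,"dz": 0,"ax": 0,"ay": 0,"az": 0,"jaw": 0},{"dx": 0,"dy": 0,"dz": 0,"ax": 0,"ay": 0,"az": 0,"jaw": 0},{"dx": 0,"dy": 0,"dz": 0,"ax": 0,"ay": 0,"az": 0,"jaw": 0},{"dx": 0,"dy": 0,"dz": 0,"ax": 0,"ay": 0,"az": 0,"jaw": 0},{"dx": 0,"dy": 0,"dz": 0,"ax": 0,"ay": 0,"az": 0,"jaw": 0}]}}

```text
t: 27.33
tcp_pos: [0.5568, -0.2133, 0.0551]
ee_rot: [[0.98, -0.198, 0.0], [-0.198, -0.98, -0.0], [0.0, 0.0, -1.0]]
contact_force: [1.2, -1.6, -0.7]
width: 0.0112
finger_force: 60.5
```

```bash
python3 - <<'E'
from v import *
S=cam("scene");rel(.558,-.2135,.0565,-11.5)
m,b,_=blobs(S,(2,120,60),(22,255,255),40);print([x for x in b if 170<x[1][0]<200 and 190<x[1][1]<215])
print(proj(S,[[.622,-.226,z] for z in(.085,.07,.055)]).round(1).tolist())
E
```

```text
t 27.38 tcp [ 0.5568 -0.2133  0.0551] yaw -11.41 F [ 0.4 -2.7 -1.3] w 0.0116 ff 60.5 
 shift(target axes) [ 1.2 -0.1 -1.4] (now axes) [ 1.2 -0.1 -1.4] turn deg [ 0.02 -0.01  0.09] q [ 0.5   0.56 -0.31  1.86  0.24  0.76 -1.71]
[([179, 196, 12, 15, 135], [184.7, 203.0])]
[[184.4, 200.0], [185.2, 202.7], [185.9, 205.3]]
```

{"fn": "servo_tool", "kwargs": {"steps": [{"dx": 0,"dy": 0,"dz": -5,"ax": 0,"ay": 0,"az": 0,"jaw": 0},{"dx": 0,"dy": 0,"dz": -10,"ax": 0,"ay": 0,"az": 0,"jaw": 0},{"dx": 0,"dy": 0,"dz": -10,"ax": 0,"ay": 0,"az": 0,"jaw": 0},{"dx": -8,"dy": -6,"dz": 0,"ax": 0,"ay": 0,"az": 0,"jaw": 0},{"dx": -16,"dy": -12,"dz": 0,"ax": 0,"ay": 0,"az": 0,"jaw": 0},{"dx": -18,"dy": -13,"dz": 0,"ax": 0,"ay": 0,"az": 0,"jaw": 0},{"dx": -17,"dy": -12.5,"dz": 0,"ax": 0,"ay": 0,"az": 0,"jaw": 0},{"dx": -9.7,"dy": -7,"dz": 0,"ax": 0,"ay": 0,"az": 0,"jaw": 0}]}}

```text
t: 28.05
tcp_pos: [0.4965, -0.1471, 0.0798]
ee_rot: [[0.981, -0.196, -0.003], [-0.196, -0.981, 0.001], [-0.003, -0.001, -1.0]]
contact_force: [0.3, 0.9, -10.2]
width: 0.0113
finger_force: 59.0
```

{"fn": "servo_tool", "kwargs": {"steps": [{"dx": 0,"dy": 0,"dz": 0,"ax": 0,"ay": 0,"az": -4,"jaw": 0},{"dx": 0,"dy": 0,"dz": 0,"ax": 0,"ay": 0,"az": -6,"jaw": 0},{"dx": 0,"dy": 0,"dz": 0,"ax": 0,"ay": 0,"az": -6,"jaw": 0},{"dx": 0,"dy": 0,"dz": 0,"ax": 0,"ay": 0,"az": -4.6,"jaw": 0},{"dx": 1.4,"dy": -8.7,"dz": 0,"ax": 0,"ay": 0,"az": 0,"jaw": 0},{"dx": 2.8,"dy": -17,"dz": 0,"ax": 0,"ay": 0,"az": 0,"jaw": 0},{"dx": 2.8,"dy": -17,"dz": 0,"ax": 0,"ay": 0,"az": 0,"jaw": 0},{"dx": 2.8,"dy": -17,"dz": 0,"ax": 0,"ay": 0,"az": 0,"jaw": 0}]}}

```text
t: 28.72
tcp_pos: [0.4995, -0.0882, 0.0803]
ee_rot: [[0.988, 0.157, 0.001], [0.157, -0.988, 0.0], [0.001, -0.0, -1.0]]
contact_force: [0.4, 0.6, -10.2]
width: 0.0112
finger_force: 59.3
```

{"fn": "servo_tool", "kwargs": {"steps": [{"dx": 2.8,"dy": -17,"dz": 0,"ax": 0,"ay": 0,"az": 0,"jaw": 0},{"dx": 2.8,"dy": -17,"dz": 0,"ax": 0,"ay": 0,"az": 0,"jaw": 0},{"dx": 2.8,"dy": -17,"dz": 0,"ax": 0,"ay": 0,"az": 0,"jaw": 0},{"dx": 2.8,"dy": -17,"dz": 0,"ax": 0,"ay": 0,"az": 0,"jaw": 0},{"dx": 2.8,"dy": -17,"dz": 0,"ax": 0,"ay": 0,"az": 0,"jaw": 0},{"dx": 2.8,"dy": -17,"dz": 0,"ax": 0,"ay": 0,"az": 0,"jaw": 0},{"dx": 2.8,"dy": -17,"dz": 0,"ax": 0,"ay": 0,"az": 0,"jaw": 0},{"dx": 1.4,"dy": -9,"dz": 0,"ax": 0,"ay": 0,"az": 0,"jaw": 0}]}}

```text
t: 29.38
tcp_pos: [0.4997, 0.0437, 0.0805]
ee_rot: [[0.987, 0.161, 0.001], [0.161, -0.987, 0.002], [0.001, -0.001, -1.0]]
contact_force: [0.7, 0.9, -8.6]
width: 0.0114
finger_force: 59.4
```

{"fn": "servo_tool", "kwargs": {"steps": [{"dx": 0,"dy": 0,"dz": 0,"ax": 0,"ay": 0,"az": 0,"jaw": 0},{"dx": 0,"dy": 0,"dz": 6,"ax": 0,"ay": 0,"az": 0,"jaw": 0},{"dx": 0,"dy": 0,"dz": 6,"ax": 0,"ay": 0,"az": 0,"jaw": 0},{"dx": 0,"dy": 0,"dz": 3,"ax": 0,"ay": 0,"az": 0,"jaw": 0},{"dx": 0,"dy": 0,"dz": 0,"ax": 0,"ay": 0,"az": 0,"jaw": 0},{"dx": 0,"dy": 0,"dz": 0,"ax": 0,"ay": 0,"az": 0,"jaw": 0},{"dx": 0,"dy": 0,"dz": 0,"ax": 0,"ay": 0,"az": 0,"jaw": 0},{"dx": 0,"dy": 0,"dz": 0,"ax": 0,"ay": 0,"az": 0,"jaw": 0}]}}

```text
t: 30.05
tcp_pos: [0.5001, 0.0401, 0.0652]
ee_rot: [[0.987, 0.159, 0.0], [0.159, -0.987, 0.0], [0.0, -0.0, -1.0]]
contact_force: [0.1, 1.0, -9.9]
width: 0.0111
finger_force: 59.3
```

```bash
python3 - <<'E'
from v import *
S=cam("scene");T=cam("top");rel(.4995,.0594,.065,9.25)
for n,c in(("S",S),("T",T)):
    print(n,[x for x in blobs(c,(2,120,60),(22,255,255),25)[1] if (215<x[1][0]<300 and 140<x[1][1]<290)])
P=[[.5646,.0757,z] for z in(.095,.08)]
print(proj(S,P).round(1).tolist(),proj(T,P).round(1).tolist())
cv2.imwrite("pics/st.png",np.hstack([cv2.resize(S["image"][160:280,190:310],None,fx=3.3,fy=4.6),cv2.resize(T["image"][130:250,180:300],None,fx=3.3,fy=4.6)]))
E
```

```text
t 30.15 tcp [0.5001 0.0402 0.0653] yaw 9.19 F [-0.3 -0.1 -8.7] w 0.0111 ff 59.3 
 shift(target axes) [  2.5 -19.    0.3] (now axes) [  2.5 -19.    0.3] turn deg [ 0.   -0.03 -0.06] q [ 0.17  0.45 -0.46  2.07  0.31  0.69 -1.9 ]
S [([296, 168, 8, 12, 68], [299.6, 173.9]), ([267, 221, 11, 15, 137], [272.4, 228.3]), ([264, 246, 12, 11, 92], [269.7, 251.2])]
T [([228, 150, 9, 10, 61], [232.0, 154.6]), ([245, 236, 9, 11, 61], [248.6, 241.6])]
[[280.3, 228.8], [280.1, 231.3]] [[235.3, 178.7], [235.5, 179.6]]
```

View pics/st.png

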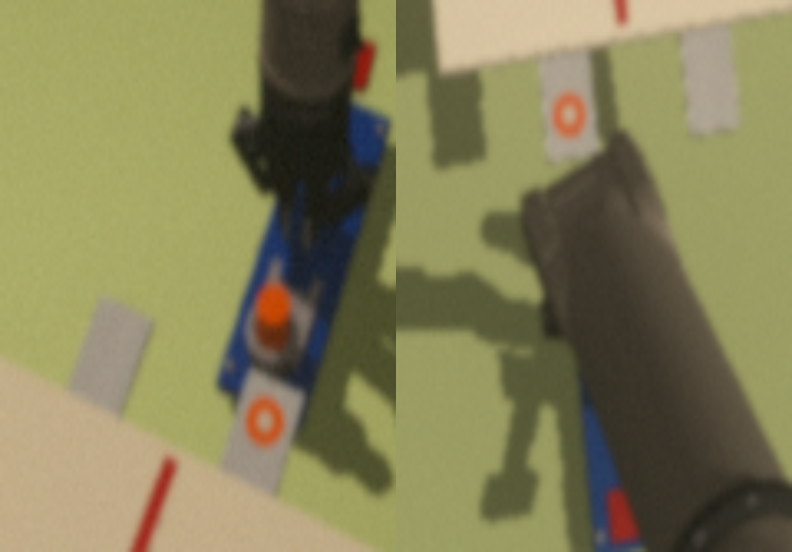

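The left half shows the jack held level, with the pad upright at (272,310) and the marked lug disc at (265,420) straight ahead. The arm hides the jack in the right half. Now the remaining shift.

```bash
python3 - <<'E'
from v import *
S=cam("scene");T=cam("top");p=arm.state()["tcp_pos"];R=arm.state()["ee_rot"]
pad=onz(S,272.4,228.3,.08);lug=onz(S,269.7,251.2,.103);d=lug-pad
print("pad",pad.round(4),"lug S",lug.round(4),"shift tool mm",(R.T@[d[0],d[1],0]*1000).round(1),"pad-tcp",(pad-p).round(4))
# base corners check from top: lug edge line & jack yaw via plate red
print(proj(S,[[.0+pad[0],pad[1],.065],[pad[0],pad[1],.095]]).round(1).tolist())
E
```

```text
pad [0.5674 0.0514 0.08  ] lug S [0.6451 0.0874 0.103 ] shift tool mm [ 82.4 -23.1   0. ] pad-tcp [0.0675 0.0111 0.0148]
[[272.3, 230.8], [272.5, 225.8]]
```

{"fn": "servo_tool", "kwargs": {"steps": [{"dx": 0,"dy": -3,"dz": 2,"ax": 0,"ay": 0,"az": 0,"jaw": 0},{"dx": 0,"dy": -7,"dz": 2.5,"ax": 0,"ay": 0,"az": 0,"jaw": 0},{"dx": 0,"dy": -7,"dz": 2,"ax": 0,"ay": 0,"az": 0,"jaw": 0},{"dx": 0,"dy": -6,"dz": 0,"ax": 0,"ay": 0,"az": 0,"jaw": 0},{"dx": 4,"dy": 0,"dz": 0,"ax": 0,"ay": 0,"az": 0,"jaw": 0},{"dx": 9,"dy": 0,"dz": 0,"ax": 0,"ay": 0,"az": 0,"jaw": 0},{"dx": 10,"dy": 0,"dz": 0,"ax": 0,"ay": 0,"az": 0,"jaw": 0},{"dx": 5,"dy": 0,"dz": 0,"ax": 0,"ay": 0,"az": 0,"jaw": 0}]}}

```text
t: 30.92
tcp_pos: [0.5267, 0.0677, 0.0591]
ee_rot: [[0.987, 0.159, 0.003], [0.159, -0.987, 0.001], [0.003, -0.0, -1.0]]
contact_force: [0.4, -0.3, -8.9]
width: 0.0109
finger_force: 59.4
```

```bash
python3 - <<'E'
from v import *
S=cam("scene");s=arm.state();p=s["tcp_pos"];R=s["ee_rot"];z=p[2]-.0551+.07
b=[x for x in blobs(S,(2,120,60),(22,255,255),25)[1] if (255<x[1][0]<285 and 215<x[1][1]<262)];print(b)
pad=onz(S,*b[0][1],z);d=onz(S,269.7,251.2,.103)-pad
print(p,s["contact_force"].round(1),"pad",pad.round(4),"shift",(R.T@[d[0],d[1],0]*1000).round(1),"pad-tcp tool",(R.T@(pad-p)*1000).round(1))
E
```

```text
[([271, 233, 11, 11, 98], [276.4, 238.3]), ([264, 246, 12, 11, 94], [269.6, 251.1])]
[0.52739835 0.06782453 0.05911236] [ 3.7  0.5 -9.2] pad [0.5871 0.0763 0.074 ] shift [59.  -1.7  0.2] pad-tcp tool [ 60.3   1.1 -14.7]
```

{"fn": "servo_tool", "kwargs": {"steps": [{"dx": 4,"dy": 0,"dz": 0,"ax": 0,"ay": 0,"az": 0,"jaw": 0},{"dx": 7,"dy": -0.4,"dz": 0,"ax": 0,"ay": 0,"az": 0,"jaw": 0},{"dx": 8,"dy": -0.4,"dz": 0,"ax": 0,"ay": 0,"az": 0,"jaw": 0},{"dx": 8,"dy": 0,"dz": 0,"ax": 0,"ay": 0,"az": 0,"jaw": 0},{"dx": 8,"dy": 0,"dz": 0,"ax": 0,"ay": 0,"az": 0,"jaw": 0},{"dx": 8,"dy": 0,"dz": 0,"ax": 0,"ay": 0,"az": 0,"jaw": 0},{"dx": 5,"dy": 0,"dz": 0,"ax": 0,"ay": 0,"az": 0,"jaw": 0},{"dx": 3,"dy": 0,"dz": 0,"ax": 0,"ay": 0,"az": 0,"jaw": 0}]}}

```text
t: 31.63
tcp_pos: [0.5751, 0.0767, 0.0586]
ee_rot: [[0.987, 0.16, 0.001], [0.16, -0.987, 0.0], [0.001, -0.0, -1.0]]
contact_force: [0.3, 0.4, -10.0]
width: 0.0112
finger_force: 59.4
```

```bash
python3 - <<'E'
from v import *
s=arm.state();p=s["tcp_pos"];R=s["ee_rot"]
d=np.array([.5001,.0402,0])+R@[.0824,-.0235,0];d=d-p
print(p,s["contact_force"].round(1),"left",(R.T@[d[0],d[1],0]*1000).round(1))
E
```

```text
[0.57508091 0.07668967 0.05858429] [  0.3   0.4 -10. ] left [2.6 0.5 0. ]
```

{"fn": "servo_tool", "kwargs": {"steps": [{"dx": 1.5,"dy": 0.3,"dz": 0,"ax": 0,"ay": 0,"az": 0,"jaw": 0},{"dx": 1.1,"dy": 0.2,"dz": 0,"ax": 0,"ay": 0,"az": 0,"jaw": 0},{"dx": 0,"dy": 0,"dz": 1.5,"ax": 0,"ay": 0,"az": 0,"jaw": 0},{"dx": 0,"dy": 0,"dz": 1.5,"ax": 0,"ay": 0,"az": 0,"jaw": 0},{"dx": 0,"dy": 0,"dz": 1,"ax": 0,"ay": 0,"az": 0,"jaw": 0},{"dx": 0,"dy": 0,"dz": 0,"ax": 0,"ay": 0,"az": 0,"jaw": 0},{"dx": 0,"dy": 0,"dz": 0,"ax": 0,"ay": 0,"az": 0,"jaw": 0},{"dx": 0,"dy": 0,"dz": 0,"ax": 0,"ay": 0,"az": 0,"jaw": 0}]}}

```text
t: 32.3
tcp_pos: [0.5763, 0.0761, 0.055]
ee_rot: [[0.987, 0.16, -0.0], [0.16, -0.987, -0.001], [-0.0, 0.001, -1.0]]
contact_force: [-4.9, -2.4, 2.1]
width: 0.0112
finger_force: 61.0
```

Jack is down. Open, raise, and swing aside so the top view can check the placing.

{"fn": "servo_tool", "kwargs": {"steps": [{"dx": 0,"dy": 0,"dz": 0,"ax": 0,"ay": 0,"az": 0,"jaw": 0.5},{"dx": 0,"dy": 0,"dz": 0,"ax": 0,"ay": 0,"az": 0,"jaw": 1},{"dx": 0,"dy": 0,"dz": 0,"ax": 0,"ay": 0,"az": 0,"jaw": 1},{"dx": 0,"dy": 0,"dz": 0,"ax": 0,"ay": 0,"az": 0,"jaw": 1},{"dx": 0,"dy": 0,"dz": -8,"ax": 0,"ay": 0,"az": 0,"jaw": 1},{"dx": 0,"dy": 0,"dz": -18,"ax": 0,"ay": 0,"az": 0,"jaw": 1},{"dx": 0,"dy": 0,"dz": -24,"ax": 0,"ay": 0,"az": 0,"jaw": 1},{"dx": 0,"dy": 0,"dz": -24,"ax": 0,"ay": 0,"az": 0,"jaw": 1}]}}

```text
t: 32.97
tcp_pos: [0.5764, 0.0766, 0.1297]
ee_rot: [[0.987, 0.16, -0.001], [0.16, -0.987, 0.0], [-0.001, -0.0, -1.0]]
contact_force: [0.1, -0.5, 0.8]
width: 0.0856
finger_force: 0.0
```

{"fn": "servo_tool", "kwargs": {"steps": [{"dx": -15,"dy": 15,"dz": 0,"ax": 0,"ay": 0,"az": 0,"jaw": 0},{"dx": -15,"dy": 25,"dz": 0,"ax": 0,"ay": 0,"az": 0,"jaw": 0},{"dx": -15,"dy": 25,"dz": 0,"ax": 0,"ay": 0,"az": 0,"jaw": 0},{"dx": -15,"dy": 25,"dz": 0,"ax": 0,"ay": 0,"az": 0,"jaw": 0},{"dx": -10,"dy": 25,"dz": 0,"ax": 0,"ay": 0,"az": 0,"jaw": 0},{"dx": 0,"dy": 25,"dz": 0,"ax": 0,"ay": 0,"az": 0,"jaw": 0},{"dx": 0,"dy": 25,"dz": 0,"ax": 0,"ay": 0,"az": 0,"jaw": 0},{"dx": 0,"dy": 25,"dz": 0,"ax": 0,"ay": 0,"az": 0,"jaw": 0}]}}

```text
t: 33.63
tcp_pos: [0.5382, -0.1237, 0.1296]
ee_rot: [[0.987, 0.16, 0.001], [0.16, -0.987, -0.0], [0.001, 0.001, -1.0]]
contact_force: [0.4, -0.4, 1.2]
width: -0.0
finger_force: 0.0
```

```bash
python3 - <<'E'
from v import *
S=cam("scene");rel(.449,.0555,.12,9.25)
T=cls("top",225,150,48,76)
for n,c in(("T",T),("S",S)):
    h=cv2.cvtColor(c["image"],cv2.COLOR_BGR2HSV);m=cv2.inRange(h,np.array((0,140,60)),np.array((8,255,255)))
    k,l,st,ce=cv2.connectedComponentsWithStats(m);print(n,[(st[i].tolist(),ce[i].round(1).tolist()) for i in range(1,k) if st[i][4]>20 and 200<ce[i][0]<320])
E
```

```text
t 33.68 tcp [ 0.5387 -0.1302  0.1294] yaw 8.84 F [ 1.4 -4.9 -0.1] w -0.0 ff 0.0 
 shift(target axes) [ -58.7 -197.7    9.4] (now axes) [ -60.2 -197.3    8.6] turn deg [ 0.22 -0.06 -0.41] q [ 0.47  0.42 -0.43  1.91  0.23  0.86 -1.5 ]
150 sssssssossssssss...........................sssss
151 ssssooooooosssss++++.......................sssss
152 sssooooooooossss++++.......................sssss
153 sssooosssooossss++++s......................sssss
154 sssooosssooosssss++++......................sssss
155 sssooosssooosssss++++......................sssss
156 sssooosssooosssss++++.......................ssss
157 sssooooooooosssss++++.......................ssss
158 ssssooooooossssss++++.......................ssss
159 ssssssooossssssss++++s..........................
160 ssssssssssssssssss+sss..........................
161 ssssssssssssssssssssss..........................
162 ssssssssssssssssssssss..........................
163 sssssssssssssssssssbss..........................
164 sssssssssssssssssssbsss.........................
165 +ssssssssssssssssssbsss.........................
166 ++sssssssssssss
[... 2636 characters left out ...]
..ssbbssooooooooooooossbbbbss..................
217 ...ssbbs+soooooooooooosssbbbss..................
218 ...s+bbs+soooooooooooosssbbsss..................
219 ....+sbb+soooooooooooossssssss..................
220 ....+sbsssoooooooooooossssssss..................
221 ....++ssssooooooooooosssssssss..................
222 ....++sssssoosssssssssssbbssss..................
223 ....+ssssssssssssssssbbbbbbbss..................
224 ....s+ssssssssbbbbbbbbbbbsssss..................
225 ....ssssbbbbbbbbbbsssssssssss...................
T [([240, 78, 9, 56, 116], [244.1, 105.3]), ([234, 212, 13, 11, 121], [240.3, 216.6])]
S [([287, 191, 14, 13, 127], [293.6, 196.7]), ([210, 260, 33, 62, 261], [225.7, 290.9])]
```

```bash
python3 - <<'E'
from v import *
S=cam("scene");T=cam("top");a=np.radians(9.15);d=np.array([np.cos(a),np.sin(a)]);n=np.array([-d[1],d[0]])
for c,pl,lg in((T,(240.3,216.6),(232.0,154.6)),(S,(293.6,196.7),(269.7,251.2))):
    p=onz(c,*pl,.094)[:2];l=onz(c,*lg,.103)[:2];q=p+.1988*d
    print("plate",p.round(4),"pad",q.round(4),"lug",l.round(4),"err along/left mm",((l-q)@d*1000).round(1),((l-q)@n*1000).round(1))
e=[onz(T,u,v,.01)[:2] for u,v in((247.5,166),(253.8,216))];v=e[0]-e[1];print("yaw edge",np.degrees(np.arctan2(v[1],v[0])))
E
```

```text
plate [0.443  0.0558] pad [0.6393 0.0874] lug [0.642  0.0884] err along/left mm 2.9 0.5
plate [0.4473 0.0553] pad [0.6435 0.0869] lug [0.6451 0.0874] err along/left mm 1.6 0.2
yaw edge 8.654476113253635
```

Placed within about 2 mm of the lug centre in both views, handle up. Now over to the push plate.

{"fn": "servo_tool", "kwargs": {"steps": [{"dx": -4,"dy": -10,"dz": 0,"ax": 0,"ay": 0,"az": 0,"jaw": 0},{"dx": -6,"dy": -19,"dz": 0,"ax": 0,"ay": 0,"az": 0,"jaw": 0},{"dx": -6,"dy": -19,"dz": 0,"ax": 0,"ay": 0,"az": 0,"jaw": 0},{"dx": -6,"dy": -19,"dz": 0,"ax": 0,"ay": 0,"az": 0,"jaw": 0},{"dx": -6,"dy": -19,"dz": 0,"ax": 0,"ay": 0,"az": 0,"jaw": 0},{"dx": -6,"dy": -19,"dz": 0,"ax": 0,"ay": 0,"az": 0,"jaw": 0},{"dx": -6,"dy": -19,"dz": 0,"ax": 0,"ay": 0,"az": 0,"jaw": 0},{"dx": -6,"dy": -19,"dz": 0,"ax": 0,"ay": 0,"az": 0,"jaw": 0}]}}

```text
t: 34.5
tcp_pos: [0.4681, 0.0144, 0.1288]
ee_rot: [[0.987, 0.163, 0.0], [0.163, -0.987, 0.0], [0.0, -0.0, -1.0]]
contact_force: [0.4, -0.1, 0.7]
width: 0.0001
finger_force: 0.0
```

{"fn": "servo_tool", "kwargs": {"steps": [{"dx": -6,"dy": -19,"dz": 0,"ax": 0,"ay": 0,"az": 0,"jaw": 0},{"dx": -6,"dy": -19,"dz": 0,"ax": 0,"ay": 0,"az": 0,"jaw": 0},{"dx": -4,"dy": -14,"dz": 0,"ax": 0,"ay": 0,"az": 0,"jaw": 0},{"dx": 0,"dy": 0,"dz": 0,"ax": 0,"ay": 0,"az": 0,"jaw": 0},{"dx": 0,"dy": 0,"dz": 0,"ax": 0,"ay": 0,"az": 0,"jaw": 0},{"dx": 0,"dy": 0,"dz": 0,"ax": 0,"ay": 0,"az": 0,"jaw": 0},{"dx": 0,"dy": 0,"dz": 0,"ax": 0,"ay": 0,"az": 0,"jaw": 0},{"dx": 0,"dy": 0,"dz": 0,"ax": 0,"ay": 0,"az": 0,"jaw": 0}]}}

```text
t: 35.17
tcp_pos: [0.4457, 0.0597, 0.1286]
ee_rot: [[0.987, 0.159, 0.0], [0.159, -0.987, -0.0], [0.0, 0.0, -1.0]]
contact_force: [-1.1, 0.3, -0.2]
width: -0.0006
finger_force: 0.0
```

```bash
python3 - <<'E'
from v import *
rel(.446,.0551,.0825,9.15); c=cls("scene",278,178,34,30)
E
```

```text
t 35.17 tcp [0.4457 0.0597 0.1286] yaw 9.14 F [-1.1  0.3 -0.2] w -0.0006 ff 0.0 
 shift(target axes) [-0.4  4.6 46.1] (now axes) [-0.4  4.6 46.1] turn deg [ 0.01 -0.   -0.01] q [ 0.21  0.27 -0.54  2.13  0.2   0.79 -1.87]
178 ............######################
179 ...............###################
180 ...............###################
181 ...............###################
182 ...............+################..
183 ................########..####....
184 .................+.+###...........
185 ................+.++.#............
186 ................+++++#............
187 ................++++#.............
188 .................+................
189 ..........sssssss++...............
190 ..........ooooooooos..............
191 .........soooooooooos.............
192 .........ooooooooooooos...........
193 ........sooooooooooooooos.........
194 ........sooooooooooooooos.........
195 ........oooooooooooooooos.........
196 .......soooooooooooooooos.........
197 .......soooooooooooooooos.........
198 .......ooooooooooooooooo..........
199 .......oooooooooooooooos..........
200 .......sooooooooooooooos..........
201 .....sssssoooooooooooos...........
202 ....sssssssssssooooooos...........
203 ....ssssssssssssoooooo............
204 ...ssssbbssssssssssoos............
205 ...ssssbbssssss+sssss.............
206 ..sssssbbsssssssssssss............
207 ..ssbbbbbsssss+sbbbbsssss.........
```

{"fn": "servo_tool", "kwargs": {"steps": [{"dx": 0,"dy": 2.3,"dz": 8,"ax": 0,"ay": 0,"az": 0,"jaw": 0},{"dx": 0,"dy": 2.3,"dz": 12,"ax": 0,"ay": 0,"az": 0,"jaw": 0},{"dx": 0,"dy": 0,"dz": 12,"ax": 0,"ay": 0,"az": 0,"jaw": 0},{"dx": 0,"dy": 0,"dz": 8,"ax": 0,"ay": 0,"az": 0,"jaw": 0},{"dx": 0,"dy": 0,"dz": 6,"ax": 0,"ay": 0,"az": 0,"jaw": 0},{"dx": 0,"dy": 0,"dz": 6,"ax": 0,"ay": 0,"az": 0,"jaw": 0},{"dx": 0,"dy": 0,"dz": 6,"ax": 0,"ay": 0,"az": 0,"jaw": 0},{"dx": 0,"dy": 0,"dz": 6,"ax": 0,"ay": 0,"az": 0,"jaw": 0}]}}

```text
t: 35.88
tcp_pos: [0.4459, 0.0555, 0.0643]
ee_rot: [[0.987, 0.16, -0.001], [0.16, -0.987, -0.001], [-0.001, 0.0, -1.0]]
contact_force: [-3.4, -0.2, 6.9]
width: -0.0001
finger_force: 3.6
```

```bash
python3 - <<'E'
from v import *
rel(.446,.0551,.0385,9.15); c=cls("scene",278,186,34,22)
E
```

```text
t 35.88 tcp [0.4459 0.0555 0.0643] yaw 9.2 F [-3.4 -0.2  6.9] w -0.0001 ff 3.6 
 shift(target axes) [ 0.   0.4 25.8] (now axes) [ 0.   0.4 25.8] turn deg [0.02 0.05 0.05] q [ 0.16  0.38 -0.49  2.18  0.3   0.64 -1.96]
186 ....#...##########################
187 .....#.###########################
188 ......############################
189 .......###########################
190 ..........########################
191 ............######################
192 ..........s+######################
193 ..........soo###################..
194 .........sooo################.....
195 .........oooo++######oo####+......
196 ........soooo+++####ooooo.........
197 ........soooo+++++##oooos.........
198 .......sooooo++.++#ooooos.........
199 .......sooooo+++++#ooooos.........
200 .......soooooo++++oooooo..........
201 ......ssooooooo++oooooos..........
202 ....sssssoooooooooooooo...........
203 ....ssss++ssssssoooooos...........
204 ...ssssbbb+sssssoooooos...........
205 ...ssssbbbssssss+++sos............
206 ..sssssbbbssssss+++++s............
207 ..ssbbbbbsssssssbbb++ssss.........
```

{"fn": "servo_tool", "kwargs": {"steps": [{"dx": 0,"dy": 0,"dz": 6,"ax": 0,"ay": 0,"az": 0,"jaw": 0},{"dx": 0,"dy": 0,"dz": 6,"ax": 0,"ay": 0,"az": 0,"jaw": 0},{"dx": 0,"dy": 0,"dz": 6,"ax": 0,"ay": 0,"az": 0,"jaw": 0},{"dx": 0,"dy": 0,"dz": 5,"ax": 0,"ay": 0,"az": 0,"jaw": 0},{"dx": 0,"dy": 0,"dz": 3,"ax": 0,"ay": 0,"az": 0,"jaw": 0},{"dx": 0,"dy": 0,"dz": 2,"ax": 0,"ay": 0,"az": 0,"jaw": 0},{"dx": 0,"dy": 0,"dz": 1,"ax": 0,"ay": 0,"az": 0,"jaw": 0},{"dx": 0,"dy": 0,"dz": 0,"ax": 0,"ay": 0,"az": 0,"jaw": 0}]}}

```text
t: 36.6
tcp_pos: [0.4461, 0.0556, 0.0381]
ee_rot: [[0.987, 0.16, 0.0], [0.16, -0.987, -0.003], [-0.0, 0.003, -1.0]]
contact_force: [-15.5, -2.7, 47.8]
width: 0.0002
finger_force: 24.7
```

{"fn": "servo_tool", "kwargs": {"steps": [{"dx": 0,"dy": 0,"dz": 1,"ax": 0,"ay": 0,"az": 0,"jaw": 0},{"dx": 0,"dy": 0,"dz": 1,"ax": 0,"ay": 0,"az": 0,"jaw": 0},{"dx": 0,"dy": 0,"dz": 1,"ax": 0,"ay": 0,"az": 0,"jaw": 0},{"dx": 0,"dy": 0,"dz": 0,"ax": 0,"ay": 0,"az": 0,"jaw": 0},{"dx": 0,"dy": 0,"dz": 0,"ax": 0,"ay": 0,"az": 0,"jaw": 0},{"dx": 0,"dy": 0,"dz": 0,"ax": 0,"ay": 0,"az": 0,"jaw": 0},{"dx": 0,"dy": 0,"dz": 0,"ax": 0,"ay": 0,"az": 0,"jaw": 0},{"dx": 0,"dy": 0,"dz": 0,"ax": 0,"ay": 0,"az": 0,"jaw": 0}]}}

```text
t: 37.27
tcp_pos: [0.4462, 0.0556, 0.0369]
ee_rot: [[0.987, 0.16, 0.001], [0.16, -0.987, -0.004], [0.001, 0.004, -1.0]]
contact_force: [-23.8, -4.9, 72.9]
width: -0.0004
finger_force: 37.6
```

```bash
python3 - <<'E'
from v import *
S=cam("scene")
rel(.446,.0551,.0385,9.15); print([x for x in blobs(S,(2,120,60),(22,255,255),25)[1] if (240<x[1][0]<300 and 215<x[1][1]<280)])
E
```

```text
t 37.32 tcp [0.4462 0.0555 0.0369] yaw 9.22 F [-23.1  -3.6  73.3] w 0.0002 ff 37.6 
 shift(target axes) [-0.3  0.4 -1.6] (now axes) [-0.3  0.4 -1.6] turn deg [ 0.24 -0.03  0.07] q [ 0.12  0.43 -0.46  2.2   0.35  0.58 -2.01]
[([264, 242, 12, 11, 97], [269.7, 246.8])]
```

Bottomed on the stop: disc row went from 251 to 247, so the flap lifts. Let it spring fully up.

{"fn": "servo_tool", "kwargs": {"steps": [{"dx": 0,"dy": 0,"dz": -5,"ax": 0,"ay": 0,"az": 0,"jaw": 0},{"dx": 0,"dy": 0,"dz": -6,"ax": 0,"ay": 0,"az": 0,"jaw": 0},{"dx": 0,"dy": 0,"dz": -8,"ax": 0,"ay": 0,"az": 0,"jaw": 0},{"dx": 0,"dy": 0,"dz": -10,"ax": 0,"ay": 0,"az": 0,"jaw": 0},{"dx": 0,"dy": 0,"dz": -10,"ax": 0,"ay": 0,"az": 0,"jaw": 0},{"dx": 0,"dy": 0,"dz": -10,"ax": 0,"ay": 0,"az": 0,"jaw": 0},{"dx": 0,"dy": 0,"dz": -10,"ax": 0,"ay": 0,"az": 0,"jaw": 0},{"dx": 0,"dy": 0,"dz": -10,"ax": 0,"ay": 0,"az": 0,"jaw": 0}]}}

```text
t: 37.98
tcp_pos: [0.4457, 0.0556, 0.1022]
ee_rot: [[0.987, 0.16, -0.001], [0.16, -0.987, -0.0], [-0.001, 0.0, -1.0]]
contact_force: [0.7, -0.5, 0.5]
width: -0.0002
finger_force: 0.0
```

{"fn": "servo_tool", "kwargs": {"steps": [{"dx": 0,"dy": 0,"dz": -8,"ax": 0,"ay": 0,"az": 0,"jaw": 0},{"dx": 0,"dy": 0,"dz": 0,"ax": 0,"ay": 0,"az": 0,"jaw": 0},{"dx": 0,"dy": 0,"dz": 0,"ax": 0,"ay": 0,"az": 0,"jaw": 0},{"dx": 0,"dy": 0,"dz": 0,"ax": 0,"ay": 0,"az": 0,"jaw": 0},{"dx": 0,"dy": 0,"dz": 0,"ax": 0,"ay": 0,"az": 0,"jaw": 0},{"dx": 0,"dy": 0,"dz": 0,"ax": 0,"ay": 0,"az": 0,"jaw": 0},{"dx": 0,"dy": 0,"dz": 0,"ax": 0,"ay": 0,"az": 0,"jaw": 0},{"dx": 0,"dy": 0,"dz": 0,"ax": 0,"ay": 0,"az": 0,"jaw": 0}]}}

```text
t: 38.65
tcp_pos: [0.4461, 0.0557, 0.1093]
ee_rot: [[0.987, 0.16, -0.001], [0.16, -0.987, 0.0], [-0.001, -0.0, -1.0]]
contact_force: [0.9, 0.5, 0.1]
width: -0.0
finger_force: 0.0
```

```bash
python3 - <<'E'
from v import *
S=cls("scene",278,180,34,28)
rel(.446,.0551,.0385,9.15); print([x for x in blobs(S,(2,120,60),(22,255,255),25)[1] if (240<x[1][0]<300 and 215<x[1][1]<280)])
E
```

```text
180 .......###########################
181 ........##########################
182 ............######################
183 .............#####################
184 .............#####################
185 ..............#################...
186 ..............########..#####.....
187 ...............+#####....+........
188 ..............++++.##.............
189 ...........ss++++.+#..............
190 ..........sooo++.++#..............
191 .........sooooo+++++s.............
192 .........ooooooo+++ooos...........
193 ........sooooooooooooooos.........
194 ........sooooooooooooooos.........
195 ........soooooooooooooooo.........
196 .......soooooooooooooooos.........
197 .......soooooooooooooooos.........
198 .......ooooooooooooooooo..........
199 .......oooooooooooooooos..........
200 .......oooooooooooooooo...........
201 .....sssssoooooooooooos...........
202 ....sssssssssssooooooos...........
203 ....ssssssssssssoooooo............
204 ...ssssbbssssssssssoos............
205 ...ssssbbssssss+sssss.............
206 ..sssssbbsssssssssssss............
207 ..ssbbbbbsssss+sbbbbsssss.........
t 38.7 tcp [0.4462 0.0557 0.1094] yaw 9.21 F [-0.1  0.4  0.1] w 0.0002 ff 0.0 
 shift(target axes) [-0.2  0.5 70.9] (now axes) [-0.2  0.5 70.9] turn deg [-0.    0.02  0.06] q [ 0.2   0.31 -0.53  2.15  0.23  0.74 -1.89]
[([264, 246, 12, 11, 92], [269.7, 251.1])]
```

Plate is back where it started, and the jack is unmoved. Second stroke, held down.

{"fn": "servo_tool", "kwargs": {"steps": [{"dx": 0,"dy": 0,"dz": 10,"ax": 0,"ay": 0,"az": 0,"jaw": 0},{"dx": 0,"dy": 0,"dz": 12,"ax": 0,"ay": 0,"az": 0,"jaw": 0},{"dx": 0,"dy": 0,"dz": 8,"ax": 0,"ay": 0,"az": 0,"jaw": 0},{"dx": 0,"dy": 0,"dz": 6,"ax": 0,"ay": 0,"az": 0,"jaw": 0},{"dx": 0,"dy": 0,"dz": 6,"ax": 0,"ay": 0,"az": 0,"jaw": 0},{"dx": 0,"dy": 0,"dz": 6,"ax": 0,"ay": 0,"az": 0,"jaw": 0},{"dx": 0,"dy": 0,"dz": 6,"ax": 0,"ay": 0,"az": 0,"jaw": 0},{"dx": 0,"dy": 0,"dz": 6,"ax": 0,"ay": 0,"az": 0,"jaw": 0}]}}

```text
t: 39.37
tcp_pos: [0.4448, 0.0554, 0.049]
ee_rot: [[0.987, 0.16, -0.003], [0.16, -0.987, -0.001], [-0.003, 0.001, -1.0]]
contact_force: [-6.2, -1.6, 8.3]
width: -0.0
finger_force: 4.7
```

{"fn": "servo_tool", "kwargs": {"steps": [{"dx": 0,"dy": 0,"dz": 5,"ax": 0,"ay": 0,"az": 0,"jaw": 0},{"dx": 0,"dy": 0,"dz": 4,"ax": 0,"ay": 0,"az": 0,"jaw": 0},{"dx": 0,"dy": 0,"dz": 2,"ax": 0,"ay": 0,"az": 0,"jaw": 0},{"dx": 0,"dy": 0,"dz": 2,"ax": 0,"ay": 0,"az": 0,"jaw": 0},{"dx": 0,"dy": 0,"dz": 0,"ax": 0,"ay": 0,"az": 0,"jaw": 0},{"dx": 0,"dy": 0,"dz": 0,"ax": 0,"ay": 0,"az": 0,"jaw": 0},{"dx": 0,"dy": 0,"dz": 0,"ax": 0,"ay": 0,"az": 0,"jaw": 0},{"dx": 0,"dy": 0,"dz": 0,"ax": 0,"ay": 0,"az": 0,"jaw": 0}]}}

```text
t: 40.03
tcp_pos: [0.4453, 0.0554, 0.0383]
ee_rot: [[0.987, 0.16, -0.001], [0.16, -0.987, -0.003], [-0.002, 0.002, -1.0]]
contact_force: [-13.4, -2.7, 40.8]
width: -0.0003
finger_force: 20.9
```

```bash
python3 - <<'E'
from v import *
S=cam("scene")
rel(.446,.0551,.0385,9.15); print([x for x in blobs(S,(2,120,60),(22,255,255),25)[1] if (240<x[1][0]<300 and 215<x[1][1]<280)])
E
```

```text
t 40.08 tcp [0.4453 0.0554 0.0384] yaw 9.22 F [-14.3  -3.2  40.2] w 0.0003 ff 20.9 
 shift(target axes) [ 0.6  0.4 -0.1] (now axes) [ 0.6  0.4 -0.1] turn deg [0.14 0.09 0.07] q [ 0.13  0.43 -0.47  2.2   0.35  0.59 -2.  ]
[([264, 242, 12, 11, 100], [269.6, 246.9])]
```

On the stop at 40 N. I'll ease to a moderate push and confirm it stays down.

{"fn": "servo_tool", "kwargs": {"steps": [{"dx": 0,"dy": 0,"dz": -0.6,"ax": 0,"ay": 0,"az": 0,"jaw": 0},{"dx": 0,"dy": 0,"dz": 0,"ax": 0,"ay": 0,"az": 0,"jaw": 0},{"dx": 0,"dy": 0,"dz": 0,"ax": 0,"ay": 0,"az": 0,"jaw": 0},{"dx": 0,"dy": 0,"dz": 0,"ax": 0,"ay": 0,"az": 0,"jaw": 0},{"dx": 0,"dy": 0,"dz": 0,"ax": 0,"ay": 0,"az": 0,"jaw": 0},{"dx": 0,"dy": 0,"dz": 0,"ax": 0,"ay": 0,"az": 0,"jaw": 0},{"dx": 0,"dy": 0,"dz": 0,"ax": 0,"ay": 0,"az": 0,"jaw": 0},{"dx": 0,"dy": 0,"dz": 0,"ax": 0,"ay": 0,"az": 0,"jaw": 0}]}}

```text
t: 40.75
tcp_pos: [0.4453, 0.0554, 0.0386]
ee_rot: [[0.987, 0.16, -0.001], [0.16, -0.987, -0.002], [-0.002, 0.002, -1.0]]
contact_force: [-12.0, -1.6, 34.5]
width: 0.0001
finger_force: 18.2
```

```bash
python3 - <<'E'
from v import *
S=cam("scene");f=arm.state();print(f["contact_force"].round(1),f["tcp_pos"]); print([x for x in blobs(S,(2,120,60),(22,255,255),25)[1] if (240<x[1][0]<300 and 215<x[1][1]<280)])
if f["contact_force"][2]>20: print(arm.job_done())
E
```

```text
[-13.1  -0.7  35.7] [0.44526902 0.05542578 0.03863485]
[([264, 242, 12, 11, 100], [269.7, 247.0])]
the job is handed in; nothing more can be done
None
```

Job handed in at about 41 s: the pad is pressed home, the jack is set within about 2–3 mm of the lug centre and released, the handle was pumped once and sprang fully back, and the second stroke is held on its stop at about 35 N with the flap raised; no verdict came back.

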